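# Fill the candy dispenser and hold its lid ready over the funnel

### The arm

A 6-joint arm with a two-finger parallel gripper is mounted at the origin on the work surface. World frame = base frame: x ahead of the robot, y to its left, z up, the work surface at z = 0. Lengths are in m, angles in rad, forces in N, time in s.
With the tool pointing down it reaches from about 0.3 to 0.825 m from the base axis. Payload 5.4 kg.
Tool frame: the origin (TCP) lies on the centre line of the jaws, within the pads' length; the fingertips stand 11 mm ahead of it and the grasp point (between the pads) lies 8 mm behind it; z points along the fingers, y is the direction in which the jaws open and shut (so a half turn about z gives the same grasp; the last joint's range is limited). The gripper opens to 92 mm and grips with 3 to 60 N. Pads are 20 mm wide; open, the fingers measure 128 mm over their backs; the gripper's body (75 mm by 189 mm) begins 69 mm behind the grasp point.
Start: joints at [0.903, 0.158, 1.597, -0, 1.386, -0.21], TCP at [0.254, 0.516, 0.226] pointing down, gripper open.
Joint ranges: [-2.91, 2.91], [-0.94, 2.29], [0.18, 2.7], [-1.29, 4.43], [0.17, 2.64], [-3, 3]. Speed limits (rad/s): [2.57, 2.57, 3.14, 3.14, 3.14, 3.14].

### API

Orientations are given as [roll, pitch, yaw] about the fixed x, y, z axes, in that order (R = Rz(yaw) Ry(pitch) Rx(roll)).
In Python, from rig import * gives the robot as it stands. The module is installed in compiled form; this text tells all that it offers.
- The arm moves only by the tool play_rows, never from a script. Its argument "plan" is a list of rows, each an object with "grip": the opening, from -1 (shut) to 1 (fully open); "travel": the shift along the tool's x, y, z in m, a list of three; "delta_rot": the turn, a rotation vector about the tool's x, y, z in rad, a list of three. In form: [{"grip": grip, "travel": [dx, dy, dz], "delta_rot": [ax, ay, az]}, ...]. A call has 1 to 20 rows; each row is the pose to reach, as a shift and turn from the pose commanded when the call began, along the tool's axes at that moment; what a row does not reach only later rows make up. A row lasts 1/12 s, in which the tool goes at most 41.7 mm and 7.16 degrees, less where a joint would pass 70% of its speed; a pose out of reach is approached as far as the arm can. A call with a gripper value outside its range is refused whole. The fingers move at their own pace and stop on an object; "squeeze" is the grip in N (left out, the last holds). Time passes only in rows, so rows that repeat a pose let the fingers close. It gives the time, the measured TCP pose, the force and the opening at its end, in the units of the state.
- get_obs(): the state, without advancing time (a new reading comes with each control period).
- capture(name): name is "scene" or "top" or "wrist"; returns a dict with "color" (400x640x3 uint8, red, green, blue), "fx", "fy", "cx", "cy" (pixels), "k1" (the pictures are not rectified: a ray, as slopes to the right and down, at radius r is drawn at 1 + k1 r^2 times it, then the intrinsics apply), "eye" and "orientation" of the camera in the world; the wrist camera has in their place "tool_from_camera" (4x4, takes a point from camera to tool coordinates, whose origin is the TCP and whose axes are the flange's). Camera axes: x right, y up, looking along -z (the intrinsics and any distortion apply to the point x, -y, -z); pixel columns grow to the right and rows downward; lengths in m; the calibration is good to about 2 mm. A picture is of the moment at which its call begins: read the wrist's pose just before it. There is no depth.
- finish_job(): hands the job in, once; it reports no verdict.
The state is a dict: "clock": time; "joint_pos": joint angles; "qd": joint speeds; "tau": joint torques, N m; "tool_pos": TCP position; "orientation": TCP orientation; "ft_force": force on the tool from outside, world axes, zero at the start; "ft_torque": the same for the moment, N m; "grip_width": opening from 0.0 (shut) to 1.0 (fully open).
Only numpy, scipy, OpenCV 4.12 (cv2) and the standard library are available. Lean on these libraries where they do the work, as an engineer would, in place of code of your own. Each camera call takes 0.05 s, during which the arm holds its last target. There are 200 camera calls.

### The job

Lift the loaded scoop over the goods on the counter, tip all four chocolate bonbons through the steel funnel into the glass tube without touching them with the fingers, and set the empty scoop back down upright on the counter. Then carry the wooden lid over the goods to the funnel and finish while holding it there, still, level and centred, about 15 mm above the rim and never touching it, so that the shopkeeper can check the fill before it is closed. Leave the bags and all the other goods standing where they are.

Things in the scene. Friction and masses are not known exactly. Their poses are not given: they have to be found in the camera images.
- dispenser: candy dispenser fixed to the counter: wooden foot 110 mm across, 12 thick; clear glass tube, 58 mm outside, 50 inside, inner floor at 17 mm height, up to 100 mm; on top a wide steel funnel: cone from 100 to 150 mm height, straight collar up to the rim at 170 mm, 130 mm outside, 122 inside. Origin: centre of its underside on the counter; z up the tube's axis
- funnel_rim (a point): the centre of the funnel's round mouth, in the plane of the rim, 170 mm above the counter; z up
- scoop: open aluminium scoop, 0.12 kg: tray 80 mm long (x), 60 wide (y), floor and walls 3 mm thick, sides 32 mm high; the front end (its -x) is open but for a lip 2.5 mm above the inner floor, which keeps the bonbons in until it is tipped front down about 40 degrees (60 pours all). Handle at the back (+x). Origin: centre of the tray's underside; z up
- scoop_handle (a point): the middle of the scoop's straight black handle bar, 75 mm along the scoop's +x from its origin and 34 mm above its underside. The bar is 70 mm long (x), 14 mm wide (y), 16 mm tall, and joins the 42 mm high back wall of the tray
- lid: the round wooden lid of the funnel, about 0.14 kg: disc 140 mm across, 8 mm thick, lying flat on the counter, with an upright round knob in the middle, 26 mm across, from 8 to 50 mm above the underside. Origin: centre of the underside; z up along the knob
- bonbon0: one of the four chocolate bonbons, a brown ball 22 mm across, 10 g, at first lying in the scoop; origin at its centre
- bonbon1: one of the four chocolate bonbons, a brown ball 22 mm across, 10 g, at first lying in the scoop; origin at its centre
- bonbon2: one of the four chocolate bonbons, a brown ball 22 mm across, 10 g, at first lying in the scoop; origin at its centre
- bonbon3: one of the four chocolate bonbons, a brown ball 22 mm across, 10 g, at first lying in the scoop; origin at its centre
- bag0: a bystander: upright coffee bag, 90 mm wide (its own x), 52 mm deep (its own y), 180 mm tall, 0.27 kg; origin at the centre of its underside
- bag1: a bystander: upright coffee bag, 90 mm wide (its own x), 52 mm deep (its own y), 180 mm tall, 0.27 kg; origin at the centre of its underside
- bag2: a bystander: upright coffee bag, 90 mm wide (its own x), 52 mm deep (its own y), 180 mm tall, 0.27 kg; origin at the centre of its underside
- bag3: a bystander: upright coffee bag, 90 mm wide (its own x), 52 mm deep (its own y), 180 mm tall, 0.27 kg; origin at the centre of its underside
- bottle: a bystander: glass bottle, 64 mm across, 195 mm tall, 0.5 kg; origin at the centre of its underside
- jar: a bystander: amber jar, 64 mm across, 130 mm tall; origin at the centre of its underside
- tin: a bystander: steel tin, 60 mm across, 65 mm tall; origin at the centre of its underside
- mug: a bystander: white mug, 80 mm across, 90 mm tall, handle at its +y; origin at the centre of its underside
Mind the look-alikes: they are no part of the job. Of the things that look like the scoop, the largest one is meant. There is more than one size of the lid; the one meant has the size given above.

How it is judged:
On the way, in this order (a step that is already met when the one before it is completed fails the run):
1. all four bonbons are in the glass tube (horizontal distance between each of bonbon0, bonbon1, bonbon2, bonbon3 and dispenser below 0.03 m and z of each of bonbon0, bonbon1, bonbon2, bonbon3 in the frame of dispenser below 0.09 m), for 0.2 s.
2. the scoop stands upright on the counter, let go (height (world z) of scoop below 0.006 m and angle between scoop's own z axis and vertical below 0.1 rad and contact force between the fingers and scoop below 0.05 N and linear speed of scoop below 0.02 m/s), for 0.2 s.
At the end, for the whole second after the job is handed in: All four bonbons are in the glass tube; the scoop stands upright and released on the counter; the lid is held still in the fingers, within 12 mm of centred over the funnel, its underside 5 to 27 mm above the rim, level within 7 degrees, not touching the dispenser (all of step 1 and all of step 2 and horizontal distance between lid and funnel_rim below 0.012 m and z of lid in the frame of funnel_rim between 0.005 and 0.027 m and angle between lid's own z axis and vertical below 0.12 rad and contact force between the fingers and lid above 0.5 N and contact force between lid and dispenser below 0.05 N and linear speed of lid below 0.02 m/s); the arm keeps its last pose, push and grip.
It fails at once if another thing on the counter is pushed more than 30 mm or tipped by more than 20 degrees (distance of any of bag0, bag1, bag2, bag3, bottle, jar, tin, mug from where it was at the start of the episode above 0.03 m or angle between any of bag0, bag1, bag2, bag3, bottle, jar, tin, mug's own z axis and vertical above 0.35 rad).
It fails at once if the fingers touch a bonbon (contact force between the fingers and bonbon0 above 0.2 N or contact force between the fingers and bonbon1 above 0.2 N or contact force between the fingers and bonbon2 above 0.2 N or contact force between the fingers and bonbon3 above 0.2 N).
It fails at once if the lid touches the dispenser (contact force between lid and dispenser above 0.2 N).
It also fails if it takes over 72 s, if anything falls off the work surface, if the arm or the gripper's body presses on something with over 40 N, if the wrist force passes 120 N, or if a joint passes its speed limit or range.

## Working session

There is one attempt and no reset: what is moved stays moved. The work goes in short steps, Python scripts to look and compute and a tool call to move; the robot and the scene stay as the last step left them, time stands still between calls to the robot, and variables do not carry over. Pictures are saved under pics/ and viewed, about 8 in all and at most 12, crops included, and the job is handed in when it is done.

Besides the shell and the picture viewer there is one more tool, called after "Request:" by a JSON object that holds its "method" and its "body". play_rows: Moves the arm, as the interface text tells. Its arguments: {"type":"object","properties":{"plan":{"type":"array"},"squeeze":{"type":"number"}},"required":["plan"]}

```bash
mkdir -p pics
cat > h.py <<'E'
from rig import *
import numpy as np, cv2
from scipy.spatial.transform import Rotation as R
def cam(name):
    o=get_obs(); c=capture(name)
    return o,c
def pose(o):
    return np.array(o["tool_pos"]),R.from_euler("xyz",o["orientation"])
def camT(o,c):
    if "eye" in c:
        q=np.array(c["orientation"],float)
        r=R.from_euler("xyz",q).as_matrix() if q.shape==(3,) else (q if q.shape==(3,3) else R.from_quat(q).as_matrix())
        return np.array(c["eye"]),r
    p,r=pose(o); T=np.array(c["tool_from_camera"]); r=r.as_matrix()
    return p+r@T[:3,3], r@T[:3,:3]
def ray(o,c,uv):
    e,r=camT(o,c)
    K=np.array([[c["fx"],0,c["cx"]],[0,c["fy"],c["cy"]],[0,0,1]])
    n=cv2.undistortPoints(np.array(uv,float).reshape(-1,1,2),K,np.array([c["k1"],0,0,0.])).reshape(-1,2)
    d=np.c_[n[:,0],-n[:,1],-np.ones(len(n))]@r.T
    return e,d
def plane(o,c,uv,z):
    e,d=ray(o,c,uv); return e+d*((z-e[2])/d[:,2])[:,None]
def proj(o,c,P):
    e,r=camT(o,c); q=(np.atleast_2d(P)-e)@r
    x,y=q[:,0]/-q[:,2],-q[:,1]/-q[:,2]; f=1+c["k1"]*(x*x+y*y)
    return np.c_[c["fx"]*x*f+c["cx"],c["fy"]*y*f+c["cy"]]
def tri(rays):
    A=np.zeros((3,3));b=np.zeros(3)
    for e,d in rays:
        d=d/np.linalg.norm(d);M=np.eye(3)-np.outer(d,d);A+=M;b+=M@e
    return np.linalg.solve(A,b)
def save(c,n): cv2.imwrite("pics/"+n,c["color"][:,:,::-1])
E
python3 - <<'E'
from h import *
for n in ["scene","top"]:
    o,c=cam(n); save(c,n+".png"); print({k:v for k,v in c.items() if k!="color"})
print(o)
E
```

```text
{'fx': 405.01984856589246, 'fy': 405.01984856589246, 'cx': 316.71038927820814, 'cy': 199.47556001252147, 'k1': 0.024364871360228205, 'eye': array([1.00888977, 0.76055598, 0.99557294]), 'orientation': array([0.83389701, 0.01633625, 2.55855849])}
{'fx': 505.4021067458369, 'fy': 505.4021067458369, 'cx': 322.12595999086847, 'cy': 193.47627515624666, 'k1': 0.004257873455046203, 'eye': array([ 0.12595863, -0.04713349,  1.86506817]), 'orientation': array([ 2.03323610e-01,  3.84476408e-04, -1.54860440e+00])}
{'clock': 0.05, 'joint_pos': array([ 9.02888234e-01,  1.59018576e-01,  1.59819800e+00,  2.57849766e-05,
        1.38616041e+00, -2.10074034e-01]), 'qd': array([ 0.00040124,  0.00070782, -0.00101604,  0.00035502,  0.0021377 ,
       -0.00024372]), 'tau': array([-8.30361423e-04, -3.86848032e+01, -3.23285294e+01,  7.03454716e-02,
        3.39583482e-02, -5.73154512e-05]), 'tool_pos': array([0.25378554, 0.51531822, 0.22465315]), 'orientation': array([-3.13985283e+00, -3.96871568e-04,  2.68375349e+00]), 'ft_force': array([ 0.25395402, -0.46428557, -1.09320323]), 'ft_torque': array([ 0.00644798, -0.0001177 ,  0.00739948]), 'grip_width': 1.0015333665203445}
```

View pics/top.png

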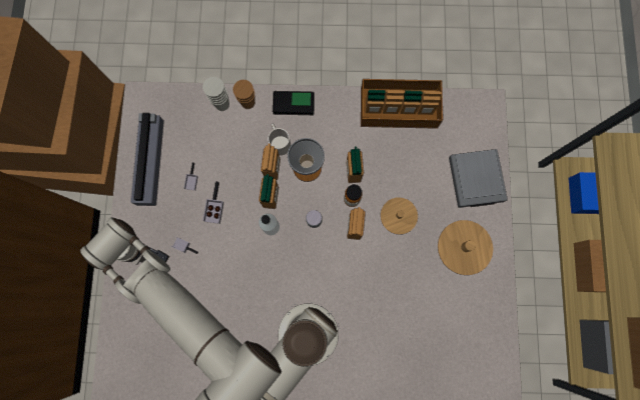

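View pics/scene.png

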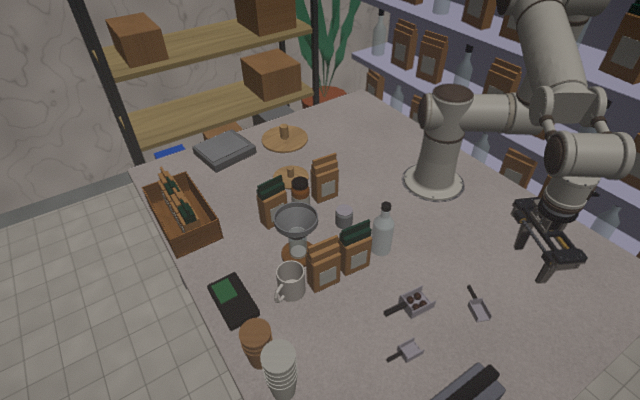

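The top view shows the loaded scoop at about (213,210) with its handle up towards (216,188). The funnel is at (306,156), the two lids are at (400,215) and (466,247), and the bags and bottle sit between the scoop and the funnel. The scene view shows the scoop at (415,302), the funnel at (296,220) and the lid knobs at (284,130) and (291,173).

Run:
```python
from h import *
ot,t=cam("top"); os_,s=cam("scene")
pt=lambda n,u,z:print(n,plane(ot,t,[u],z).round(3)[0],z)
pt("scoop tray",(213,211),0.003);pt("handle end",(216,182),0.034);pt("handle base",(215,200),.034)
for n,u in dict(bagA=(270,147),bagB=(268,178),bagC=(356,150),bagD=(357,210)).items(): pt(n,u,.18)
pt("bottle",(265,218),.195);pt("jar",(353,188),.13);pt("tin",(313,216),.065);pt("mug",(279,134),.09);pt("rim",(306,156),.17)
# lids: mask wood colour
hsv=cv2.cvtColor(t["color"],cv2.COLOR_RGB2HSV)
print("lidcol",hsv[210,390],hsv[255,455],hsv[230,330])
for x0,y0,x1,y1 in [(375,190,425,240),(430,213,500,280)]:
    m=(cv2.inRange(hsv,(5,80,80),(30,255,255)))[y0:y1,x0:x1]
    cs,_=cv2.findContours(m,0,2); c=max(cs,key=cv2.contourArea)[:,0]+[x0,y0]
    P=plane(ot,t,c,.008); (cx,cy),r=cv2.minEnclosingCircle(P[:,:2].astype(np.float32)); print("lid",cx,cy,2*r, np.ptp(P[:,0]),np.ptp(P[:,1]))
# triangulate rough knobs and rim
print("knob small",tri([ (ray(ot,t,[(400,214.5)])[0],ray(ot,t,[(400,214.5)])[1][0]),(ray(os_,s,[(291,173)])[0],ray(os_,s,[(291,173)])[1][0])]))
print("knob big",tri([ (ray(ot,t,[(468,245)])[0],ray(ot,t,[(468,245)])[1][0]),(ray(os_,s,[(284,128)])[0],ray(os_,s,[(284,128)])[1][0])]))
A=cv2.resize(t["color"][120:240,180:310],None,fx=4.5,fy=4.5,interpolation=2)
B=cv2.resize(s["color"][180:320,250:380],None,fx=4,fy=4,interpolation=2)
cv2.imwrite("pics/a.png",A[:,:,::-1])
B=cv2.resize(s["color"][130:345,235:450],None,fx=2.7,fy=2.7,interpolation=2)
cv2.imwrite("pics/b.png",B[:,:,::-1])
```

```text
scoop tray [0.434 0.368 0.003] 0.003
handle end [0.538 0.357 0.034] 0.034
handle base [0.47  0.356 0.034] 0.034
bagA [0.634 0.146 0.18 ] 0.18
bagB [0.523 0.148 0.18 ] 0.18
bagC [ 0.63  -0.153  0.18 ] 0.18
bagD [ 0.419 -0.158  0.18 ] 0.18
bottle [0.382 0.15  0.195] 0.195
jar [ 0.506 -0.147  0.13 ] 0.13
tin [ 0.413 -0.007  0.065] 0.065
mug [0.711 0.125 0.09 ] 0.09
rim [0.607 0.02  0.17 ] 0.17
lidcol [ 16 128 149] [ 16 125 147] [ 10  21 143]
lid 0.4321308135986328 -0.32435667514801025 0.13909383118152618 0.13247610616968136 0.1338817043856521
lid 0.3197042644023895 -0.5661634802818298 0.20314274728298187 0.19871012092345647 0.19908077536340069
knob small [ 0.43158169 -0.32597506  0.02402   ]
knob big [ 0.32150946 -0.56205709  0.06351824]
```

View pics/a.png

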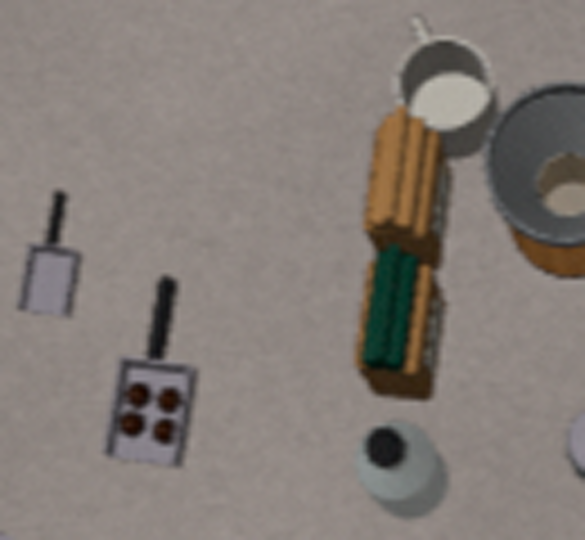

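View pics/b.png

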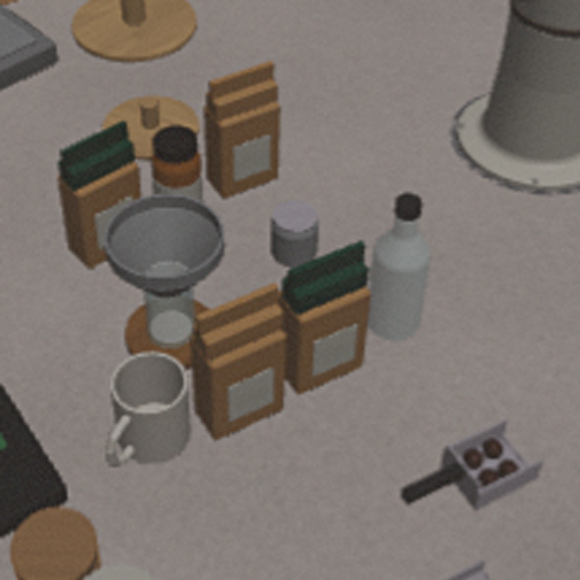

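The 139 mm lid is the target; it stands at about (0.432, -0.324). Next I hover over the scoop handle for a look with the wrist camera.

Request:
{"method": "play_rows", "body": {"plan": [{"grip": 0.2,"travel": [-0.295,-0.031,0],"delta_rot": [0,0,-0.33]},{"grip": 0.2,"travel": [-0.295,-0.031,0],"delta_rot": [0,0,-0.33]},{"grip": 0.2,"travel": [-0.295,-0.031,0],"delta_rot": [0,0,-0.33]},{"grip": 0.2,"travel": [-0.295,-0.031,0],"delta_rot": [0,0,-0.33]},{"grip": 0.2,"travel": [-0.295,-0.031,0],"delta_rot": [0,0,-0.33]},{"grip": 0.2,"travel": [-0.295,-0.031,0],"delta_rot": [0,0,-0.33]},{"grip": 0.2,"travel": [-0.295,-0.031,0],"delta_rot": [0,0,-0.33]},{"grip": 0.2,"travel": [-0.295,-0.031,0],"delta_rot": [0,0,-0.33]},{"grip": 0.2,"travel": [-0.295,-0.031,0],"delta_rot": [0,0,-0.33]},{"grip": 0.2,"travel": [-0.295,-0.031,0],"delta_rot": [0,0,-0.33]}]}}

```text
clock: 1.03
tool_pos: [0.5046, 0.3576, 0.2252]
orientation: [-3.142, -0.001, 3.013]
ft_force: [-0.1, -0.2, -1.1]
grip_width: 0.598
```

Run:
```python
from h import *
o,c=cam("wrist"); save(c,"w1.png"); print({k:(np.round(v,3)) for k,v in c.items() if k!="color"}); print(o["joint_pos"],o["tool_pos"],o["orientation"],o["clock"])
print(proj(o,c,[[.505,.357,.034]]))
```

```text
{'fx': np.float64(280.306), 'fy': np.float64(280.306), 'cx': np.float64(320.128), 'cy': np.float64(200.238), 'k1': np.float64(-0.036), 'tool_from_camera': array([[-0.002,  0.955,  0.297,  0.084],
       [ 1.   ,  0.002,  0.001,  0.   ],
       [-0.   ,  0.297, -0.955, -0.158],
       [ 0.   ,  0.   ,  0.   ,  1.   ]])}
[ 4.21066159e-01  2.70785410e-01  1.46710944e+00  7.47430991e-04
  1.40490504e+00 -1.02108849e+00] [0.50461905 0.35762103 0.22517587] [-3.14159037e+00 -1.41446444e-03  3.01282710e+00] 1.0333
[[319.78798501 182.67223866]]
```

View pics/w1.png

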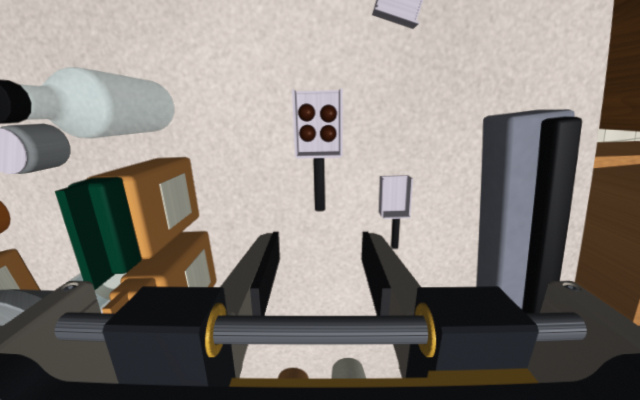

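The wrist view shows the loaded scoop's handle at (319, 158–210) and its tray at (318, 90–155), so the tool is almost aligned with it. Next I measure its axis and height.

```bash
cat >> h.py <<'E'
def blob(c,box,lo,hi):
    x0,y0,x1,y1=box; hsv=cv2.cvtColor(c["color"],cv2.COLOR_RGB2HSV)[y0:y1,x0:x1]
    m=cv2.inRange(hsv,lo,hi); n,l,st,ce=cv2.connectedComponentsWithStats(m); i=1+np.argmax(st[1:,4])
    (cx,cy),wh,a=cv2.minAreaRect(np.argwhere(l==i)[:,::-1].astype(np.float32)); return np.array([cx+x0,cy+y0]),wh,a,st[i,4]
E
python3 - <<'E'
from h import *
o,c=cam("wrist"); ot,t=cam("top"); os_,s=cam("scene")
bw=blob(c,(305,156,335,225),(0,0,0),(180,255,60)); bt=blob(t,(208,175,224,201),(0,0,0),(180,255,75)) 
bs=blob(s,(380,298,406,320),(0,0,0),(180,255,75)); print(bw,bt,bs)
r=lambda o,c,u:(lambda e,d:(e,d[0]))(*ray(o,c,[u]))
print("tri w+s",tri([r(o,c,bw[0]),r(os_,s,bs[0])]),"w+t+s",tri([r(o,c,bw[0]),r(ot,t,bt[0]),r(os_,s,bs[0])]))
P=plane(o,c,[bw[0],(319.3,158),(320.2,210.5)],.036); print(P)
Q=plane(o,c,[(294.5,91),(340,91),(297,155),(340.5,155)],.035);print(Q)
B=plane(o,c,[(306.5,112.5),(328,113),(307,133),(328,133.5)],.014);print(B)
E
```

```text
(array([318.37275696, 184.54649162]), (51.09343338012695, 9.453283309936523), 88.36341857910156, np.int32(481)) (array([215.5, 187.5]), (25.0, 15.0), 90.0, np.int32(237)) (array([395.73170757, 309.4146347 ]), (12.493901252746582, 24.05076026916504), 51.34019470214844, np.int32(164))
tri w+s [0.50613107 0.35646155 0.03396666] w+t+s [0.50996811 0.35718134 0.03892996]
[[0.50609086 0.35567237 0.036     ]
 [0.47260407 0.36124261 0.036     ]
 [0.54117349 0.35347208 0.036     ]]
[[0.39118111 0.34266765 0.035     ]
 [0.39803675 0.39536204 0.035     ]
 [0.46547666 0.33424977 0.035     ]
 [0.47243358 0.38780494 0.035     ]]
[[0.4166998  0.35218669 0.014     ]
 [0.42080345 0.37903427 0.014     ]
 [0.44186953 0.34922532 0.014     ]
 [0.44598091 0.37596378 0.014     ]]
```

Request:
{"method": "play_rows", "body": {"plan": [{"grip": 0.0,"travel": [0.006,-0.001,0.04],"delta_rot": [0,0,0]},{"grip": 0.0,"travel": [0.006,-0.001,0.08],"delta_rot": [0,0,0]},{"grip": 0.0,"travel": [0.006,-0.001,0.12],"delta_rot": [0,0,0]},{"grip": 0.0,"travel": [0.006,-0.001,0.15],"delta_rot": [0,0,0]},{"grip": 0.0,"travel": [0.006,-0.001,0.175],"delta_rot": [0,0,0]},{"grip": 0.0,"travel": [0.006,-0.001,0.19],"delta_rot": [0,0,0]},{"grip": 0.0,"travel": [0.006,-0.001,0.199],"delta_rot": [0,0,0]},{"grip": 0.0,"travel": [0.006,-0.001,0.199],"delta_rot": [0,0,0]},{"grip": 0.0,"travel": [0.006,-0.001,0.199],"delta_rot": [0,0,0]},{"grip": -1,"travel": [0.006,-0.001,0.199],"delta_rot": [0,0,0]},{"grip": -1,"travel": [0.006,-0.001,0.199],"delta_rot": [0,0,0]},{"grip": -1,"travel": [0.006,-0.001,0.199],"delta_rot": [0,0,0]},{"grip": -1,"travel": [0.006,-0.001,0.199],"delta_rot": [0,0,0]},{"grip": -1,"travel": [0.006,-0.001,0.199],"delta_rot": [0,0,0]},{"grip": -1,"travel": [0.006,-0.001,0.199],"delta_rot": [0,0,0]},{"grip": -1,"travel": [0.006,-0.001,0.199],"delta_rot": [0,0,0]},{"grip": -1,"travel": [0.006,-0.001,0.199],"delta_rot": [0,0,0]},{"grip": -1,"travel": [0.006,-0.001,0.199],"delta_rot": [0,0,0]}], "squeeze": 45}}

```text
clock: 2.73
tool_pos: [0.4993, 0.3574, 0.0271]
orientation: [3.141, 0.001, 3.014]
ft_force: [-1.1, -0.4, 3.2]
grip_width: 0.146
```

Run:
```python
from h import *
o=get_obs(); print(o["joint_pos"],o["tool_pos"],o["orientation"],o["grip_width"]*92,o["ft_force"])
# kinematic fit: r = k + a sin q2 + b sin(q2+q3) ; z = h + a cos q2 + b cos(q2+q3) - c (tool down)
from scipy.optimize import least_squares
D=[([.902888,.1590186,1.598198,1.38616],[.25378554,.51531822,.22465315]),([.421066,.2707854,1.46710944,1.404905],[.50461905,.35762103,.22517587]),(list(np.array(o["joint_pos"])[[0,1,2,4]]),list(o["tool_pos"]))]
def f(p):
    a,b,H,l=p;out=[]
    for q,x in D:
        rr=a*np.sin(q[1])+b*np.sin(q[1]+q[2]); z=H+a*np.cos(q[1])+b*np.cos(q[1]+q[2])
        out+=[rr*np.cos(q[0])-l*np.sin(q[0])-x[0],rr*np.sin(q[0])+l*np.cos(q[0])-x[1],z-x[2]]
    return out
s=least_squares(f,[.5,.5,0,.12]);print(s.x,np.abs(s.fun).max())
```

```text
[ 4.24788503e-01  4.78053361e-01  1.61975595e+00 -6.81337844e-05
  1.04315452e+00 -1.01814544e+00] [0.49932932 0.35743614 0.02706454] [3.14131268e+00 5.66128291e-04 3.01376447e+00] 13.46379139083976 [-1.10456121 -0.41405122  3.19357534]
[ 0.33426446  0.52043109 -0.00908622  0.11997304] 0.0036963015155609957
```

Tipping 60° from this grasp would bring joint 5 close to its limit. I re-grip with the tool pitched 0.4 rad inward, so the pour needs less tool tilt.

Request:
{"method": "play_rows", "body": {"plan": [{"grip": -0.3,"travel": [0,0,0],"delta_rot": [0,0,0]},{"grip": -0.3,"travel": [0,0,0],"delta_rot": [0,0,0]},{"grip": -0.3,"travel": [0,0,0],"delta_rot": [0,0,0]},{"grip": -0.3,"travel": [0,0,0],"delta_rot": [0,0,0]},{"grip": -0.3,"travel": [-0.001,0,0],"delta_rot": [0,0.1,0]},{"grip": -0.3,"travel": [-0.001,0,0],"delta_rot": [0,0.2,0]},{"grip": -0.3,"travel": [-0.002,0,0],"delta_rot": [0,0.3,0]},{"grip": -0.3,"travel": [-0.002,0,0],"delta_rot": [0,0.4,0]},{"grip": -0.3,"travel": [-0.002,0,0],"delta_rot": [0,0.4,0]},{"grip": -0.3,"travel": [-0.002,0,0],"delta_rot": [0,0.4,0]},{"grip": -0.3,"travel": [-0.002,0,0],"delta_rot": [0,0.4,0]},{"grip": -1,"travel": [-0.002,0,0],"delta_rot": [0,0.4,0]},{"grip": -1,"travel": [-0.002,0,0],"delta_rot": [0,0.4,0]},{"grip": -1,"travel": [-0.002,0,0],"delta_rot": [0,0.4,0]},{"grip": -1,"travel": [-0.002,0,0],"delta_rot": [0,0.4,0]},{"grip": -1,"travel": [-0.002,0,0],"delta_rot": [0,0.4,0]},{"grip": -1,"travel": [-0.002,0,0],"delta_rot": [0,0.4,0]},{"grip": -1,"travel": [-0.002,0,0],"delta_rot": [0,0.4,0]}], "squeeze": 50}}

```text
clock: 4.23
tool_pos: [0.5007, 0.3575, 0.0271]
orientation: [3.141, -0.4, 3.014]
ft_force: [-1.5, 0.7, 3.7]
grip_width: 0.151
```

Run:
```python
from h import *
o,c=cam("wrist"); save(c,"w2.png"); print(o["joint_pos"],o["tool_pos"],o["orientation"],o["grip_width"]*92,o["ft_force"])
# rim from top & scene: ellipse-fit by edge of dark steel; use gray threshold
for n,box in [("top",(280,130,335,190)),("scene",(266,195,326,248))]:
    o,c=cam(n);x0,y0,x1,y1=box
    A=cv2.resize(c["color"][y0:y1,x0:x1],None,fx=6,fy=6,interpolation=2);cv2.imwrite("pics/r_%s.png"%n,A[:,:,::-1])
a=cv2.imread("pics/r_top.png");b=cv2.imread("pics/r_scene.png");H=max(a.shape[0],b.shape[0])
p=lambda i:cv2.copyMakeBorder(i,0,H-i.shape[0],0,0,0); cv2.imwrite("pics/r.png",np.hstack([p(a),p(b)]))
```

```text
[ 0.33325048  0.72259651  1.30933336  0.17561657  1.4733938  -1.15933232] [0.50074509 0.3574641  0.02714251] [ 3.14095976 -0.40049784  3.01416987] 13.851369094979272 [-1.45641107  0.6690025   3.71611357]
```

View pics/r.png

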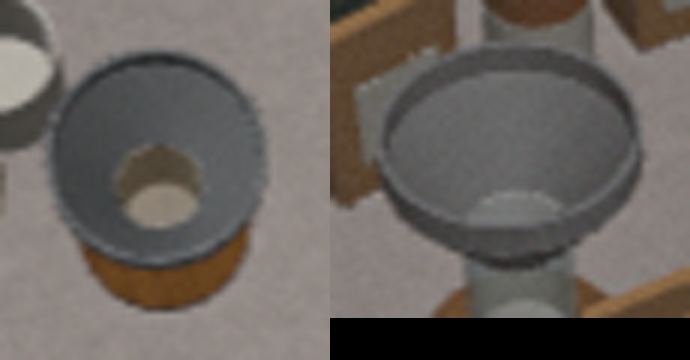

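The crop shows the rim in the top view spanning x 50–263 and y 52–268, and in the scene view spanning x 380–641 and y 43–228.

Run:
```python
from h import *
ot,t=cam("top"); os_,s=cam("scene")
r=lambda o,c,u:(lambda e,d:(e,d[0]))(*ray(o,c,[u]))
print("tri",tri([r(ot,t,(305.7,156.3)),r(os_,s,(295.7,217.2))]))
print("top@.17",plane(ot,t,[(305.7,156.3),(288.0,156),(323.5,156),(305.7,138.3),(305.7,174.3)],.17))
print("scene@.17",plane(os_,s,[(295.7,217.2)],.17))
```

```text
tri [0.60846092 0.02049858 0.16592712]
top@.17 [[ 0.60602456  0.02130286  0.17      ]
 [ 0.60574456  0.08287143  0.17      ]
 [ 0.6084731  -0.04055136  0.17      ]
 [ 0.67136949  0.02318074  0.17      ]
 [ 0.54164247  0.01945204  0.17      ]]
scene@.17 [[0.61147525 0.02288919 0.17      ]]
```

Request:
{"method": "play_rows", "body": {"plan": [{"grip": -1,"travel": [0.002,0,-0.0046],"delta_rot": [0,0,0]},{"grip": -1,"travel": [0.006,0,-0.0138],"delta_rot": [0,0,0]},{"grip": -1,"travel": [0.0136,0,-0.0322],"delta_rot": [0,0,0]},{"grip": -1,"travel": [0.0234,0,-0.0553],"delta_rot": [0,0,0]},{"grip": -1,"travel": [0.0331,0,-0.0783],"delta_rot": [0,0,0]},{"grip": -1,"travel": [0.0428,0,-0.1013],"delta_rot": [0,0,0]},{"grip": -1,"travel": [0.0525,0,-0.1243],"delta_rot": [0,0,0]},{"grip": -1,"travel": [0.0623,0,-0.1473],"delta_rot": [0,0,0]},{"grip": -1,"travel": [0.072,0,-0.1704],"delta_rot": [0,0,0]},{"grip": -1,"travel": [0.0817,0,-0.1934],"delta_rot": [0,0,0]},{"grip": -1,"travel": [0.0895,0,-0.2118],"delta_rot": [0,0,0]},{"grip": -1,"travel": [0.0945,0,-0.2237],"delta_rot": [0,0,0]},{"grip": -1,"travel": [0.0973,0,-0.23],"delta_rot": [0,0,0]},{"grip": -1,"travel": [0.0973,0,-0.23],"delta_rot": [0,0,0]},{"grip": -1,"travel": [0.0973,0,-0.23],"delta_rot": [0,0,0]}]}}

```text
clock: 5.73
tool_pos: [0.5008, 0.3569, 0.2753]
orientation: [-3.141, -0.401, 3.013]
ft_force: [0.2, -0.1, -2.6]
grip_width: 0.145
```

Run:
```python
from h import *
o,c=cam("wrist"); print(o["joint_pos"],o["tool_pos"],o["orientation"],o["grip_width"]*92,o["ft_force"],o["ft_torque"])
_,s=cam("scene")
A=np.hstack([cv2.resize(c["color"],None,fx=.6,fy=.6,interpolation=3),cv2.resize(s["color"][140:380,330:630],(300,240))])
cv2.imwrite("pics/w3.png",A[:,:,::-1])
```

```text
[ 0.33283732  0.49423505  1.13072522  0.18214317  1.87471024 -1.08667734] [0.50082596 0.35688831 0.27534881] [-3.14079651 -0.40064023  3.01326684] 13.384264520571085 [ 0.21310483 -0.07960804 -2.64409023] [-0.02802309 -0.44587426  0.00958687]
```

View pics/w3.png

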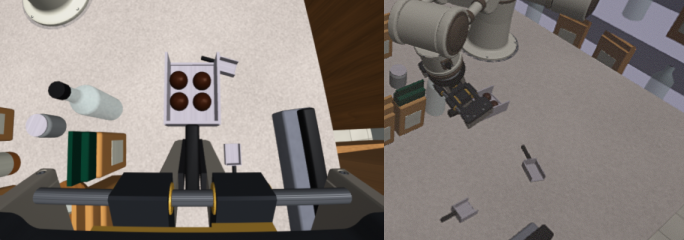

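Run:
```python
from h import *
o,c=cam("wrist"); p,r=pose(o); G=p-.008*r.as_matrix()[:,2]
for sag in (0,.1,.2):
    S=R.from_euler("ZY",[-.128,-sag])
    f=lambda q:proj(o,c,G+S.apply(np.array(q)-[.073,0,.034]))
    print(sag,(f([[-.04,-.03,.032],[-.04,.03,.032],[.04,-.03,.042],[.04,.03,.042],[-.04,-.03,0],[-.04,.03,0]])*.6).round(0).tolist())
x=c["color"][60:240,250:400]; cv2.imwrite("pics/w4.png",cv2.resize(x,None,fx=4,fy=3,interpolation=2)[:,:,::-1])
```

```text
0 [[164.0, 50.0], [219.0, 50.0], [161.0, 122.0], [223.0, 122.0], [168.0, 63.0], [215.0, 63.0]]
0.1 [[166.0, 56.0], [218.0, 55.0], [162.0, 122.0], [222.0, 122.0], [170.0, 69.0], [214.0, 69.0]]
0.2 [[167.0, 61.0], [217.0, 61.0], [162.0, 122.0], [222.0, 122.0], [171.0, 76.0], [213.0, 76.0]]
```

View pics/w4.png

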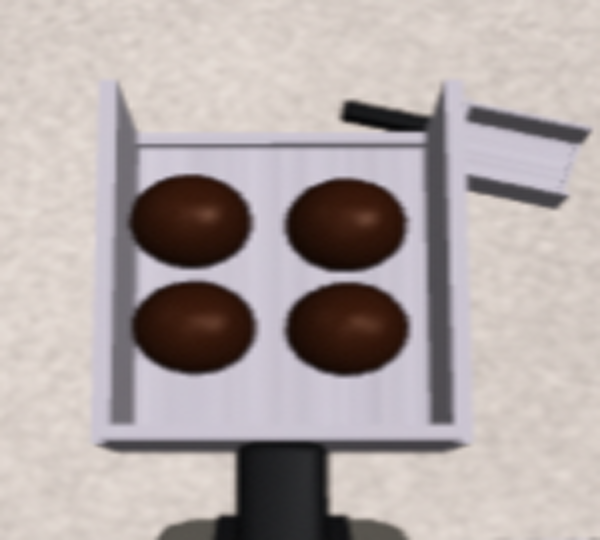

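The picture shows all four bonbons in the tray and about 0.03 rad of sag. Next I compute the transport and pour rows.

```bash
cat > plan.py <<'E'
from h import *
F=np.array([.608,.021]); yaw=-.128; sx=np.array([np.cos(yaw),np.sin(yaw),0]); ez=np.array([0,0,1.])
p0=np.array([.5007,.3572,.2753]); Rs0=R.from_euler("z",yaw)
Rt0=R.from_euler("xyz",[np.pi,-.4,3.0136])
def tcp(L,th):  # lip point L, front-down tilt th
    S=Rs0*R.from_euler("y",-th); Rt=R.from_rotvec(-th*np.array([-np.sin(yaw),np.cos(yaw),0]))*Rt0
    G=np.array(L)-S.apply([-.113,0,-.031]); return G+.008*Rt.as_matrix()[:,2],Rt
def rows(seq,start):
    ps,Rs=start
    for p,r in seq:
        print((Rs.inv().apply(p-ps)).round(4).tolist(),(Rs.inv()*r).as_rotvec().round(3).tolist())
E
python3 - <<'E'
from plan import *
L0=p0-tcp([0,0,0],0)[0]; print("lip now",L0)
L1=np.array([F[0]+.015*sx[0],F[1]+.015*sx[1],.255]); print(L1,tcp(L1,.2)[0],tcp(L1,.4)[0])
mj=lambda u:10*u**3-15*u**4+6*u**5
seq=[tcp(L0+(L1-L0)*mj(i/18),.2*mj(i/18)) for i in range(1,19)]
rows(seq,(p0,Rt0))
print("pour")
s2=[]
L2=L1.copy();L2[2]=.158
for i in range(1,13): u=mj(i/12); s2.append(tcp(L1+(L2-L1)*u,.2+.3*u))
for i in range(1,6): s2.append(tcp(L2,.5+.1*i))
rows(s2,tcp(L1,.2)); print([np.round(tcp(L2,t)[0],3).tolist() for t in (.5,.8,1.05)])
E
```

```text
lip now [0.3917143  0.37122688 0.25166849]
[0.62287729 0.01908524 0.255     ] [0.72503408 0.00593726 0.29999117] [0.71413251 0.00734033 0.31955716]
[-0.0004, -0.0005, -0.0002] [0.0, -0.0, 0.0]
[-0.0027, -0.0037, -0.0015] [0.0, -0.002, 0.0]
[-0.0085, -0.0113, -0.0046] [0.0, -0.007, 0.0]
[-0.0182, -0.0244, -0.0098] [0.0, -0.015, 0.0]
[-0.0321, -0.0432, -0.0173] [0.0, -0.027, 0.0]
[-0.0499, -0.0671, -0.0269] [0.0, -0.042, 0.0]
[-0.071, -0.0954, -0.0382] [0.0, -0.06, 0.0]
[-0.0943, -0.1268, -0.0507] [0.0, -0.079, 0.0]
[-0.1187, -0.1599, -0.0638] [0.0, -0.1, 0.0]
[-0.1432, -0.1929, -0.0769] [0.0, -0.121, 0.0]
[-0.1664, -0.2243, -0.0893] [0.0, -0.14, 0.0]
[-0.1872, -0.2526, -0.1005] [0.0, -0.158, 0.0]
[-0.2049, -0.2766, -0.1099] [0.0, -0.173, 0.0]
[-0.2187, -0.2953, -0.1173] [0.0, -0.185, 0.0]
[-0.2283, -0.3084, -0.1224] [0.0, -0.193, 0.0]
[-0.2339, -0.3161, -0.1254] [0.0, -0.198, 0.0]
[-0.2362, -0.3193, -0.1267] [0.0, -0.2, 0.0]
[-0.2366, -0.3198, -0.1268] [0.0, -0.2, 0.0]
pour
[0.0, 0.0, 0.0003] [0.0, -0.002, 0.0]
[0.0, 0.0, 0.0024] [0.0, -0.011, 0.0]
[0.0001, 0.0, 0.007] [0.0, -0.031, 0.0]
[0.0002, 0.0, 0.0143] [0.0, -0.063, 0.0]
[0.0005, 0.0, 0.0238] [0.0, -0.104, 0.0]
[0.001, 0.0, 0.0345] [0.0, -0.15, 0.0]
[0.0017, 0.0, 0.0454] [0.0, -0.196, 0.0]
[0.0025, 0.0, 0.0553] [0.0, -0.237, 0.0]
[0.0032, 0.0, 0.0631] [0.0, -0.269, 0.0]
[0.0037, 0.0, 0.0681] [0.0, -0.289, 0.0]
[0.0039, 0.0, 0.0704] [0.0, -0.298, 0.0]
[0.0039, 0.0, 0.0708] [0.0, -0.3, 0.0]
[0.0131, 0.0, 0.0643] [0.0, -0.4, 0.0]
[0.0229, 0.0, 0.0589] [0.0, -0.5, 0.0]
[0.0333, 0.0, 0.0544] [0.0, -0.6, 0.0]
[0.044, 0.0, 0.051] [0.0, -0.7, 0.0]
[0.0549, 0.0, 0.0486] [0.0, -0.8, 0.0]
[[0.707, 0.008, 0.231], [0.682, 0.011, 0.253], [0.657, 0.015, 0.265]]
```

Request:
{"method": "play_rows", "body": {"plan": [{"grip": -1,"travel": [-0.0027,-0.0037,-0.0015],"delta_rot": [0,-0.002,0]},{"grip": -1,"travel": [-0.0085,-0.0113,-0.0046],"delta_rot": [0,-0.007,0]},{"grip": -1,"travel": [-0.0182,-0.0244,-0.0098],"delta_rot": [0,-0.015,0]},{"grip": -1,"travel": [-0.0321,-0.0432,-0.0173],"delta_rot": [0,-0.027,0]},{"grip": -1,"travel": [-0.0499,-0.0671,-0.0269],"delta_rot": [0,-0.042,0]},{"grip": -1,"travel": [-0.071,-0.0954,-0.0382],"delta_rot": [0,-0.06,0]},{"grip": -1,"travel": [-0.0943,-0.1268,-0.0507],"delta_rot": [0,-0.079,0]},{"grip": -1,"travel": [-0.1187,-0.1599,-0.0638],"delta_rot": [0,-0.1,0]},{"grip": -1,"travel": [-0.1432,-0.1929,-0.0769],"delta_rot": [0,-0.121,0]},{"grip": -1,"travel": [-0.1664,-0.2243,-0.0893],"delta_rot": [0,-0.14,0]},{"grip": -1,"travel": [-0.1872,-0.2526,-0.1005],"delta_rot": [0,-0.158,0]},{"grip": -1,"travel": [-0.2049,-0.2766,-0.1099],"delta_rot": [0,-0.173,0]},{"grip": -1,"travel": [-0.2187,-0.2953,-0.1173],"delta_rot": [0,-0.185,0]},{"grip": -1,"travel": [-0.2283,-0.3084,-0.1224],"delta_rot": [0,-0.193,0]},{"grip": -1,"travel": [-0.2339,-0.3161,-0.1254],"delta_rot": [0,-0.198,0]},{"grip": -1,"travel": [-0.2362,-0.3193,-0.1267],"delta_rot": [0,-0.2,0]},{"grip": -1,"travel": [-0.2366,-0.3198,-0.1268],"delta_rot": [0,-0.2,0]},{"grip": -1,"travel": [-0.2366,-0.3198,-0.1268],"delta_rot": [0,-0.2,0]},{"grip": -1,"travel": [-0.2366,-0.3198,-0.1268],"delta_rot": [0,-0.2,0]}]}}

```text
clock: 7.47
tool_pos: [0.725, 0.0069, 0.3011]
orientation: [3.141, -0.2, 3.015]
ft_force: [0.1, -0.4, -1.6]
grip_width: 0.147
```

Run:
```python
from h import *
o,c=cam("wrist"); print(o["joint_pos"],o["tool_pos"],o["orientation"],o["grip_width"]*92,o["ft_force"])
save(c,"w5.png")
```

```text
[-0.15430007  0.72670372  0.71467518 -0.00554196  1.90058249 -1.59993108] [0.72495064 0.00693462 0.30108354] [ 3.14128194 -0.20044087  3.01519093] 13.53759918643578 [ 0.14051672 -0.40010263 -1.59875694]
```

View pics/w5.png

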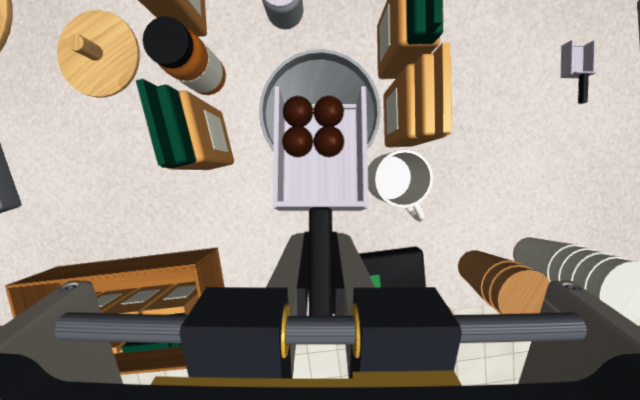

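The wrist view shows all four bonbons against the lip and the scoop centred over the funnel (rim columns 261–378, top row 50). A quick check of the funnel's x follows.

Run:
```python
from h import *
o,c=cam("wrist"); print(plane(o,c,[(319.5,50.5),(261,107),(378,107)],.17))
a=np.linspace(0,2*np.pi,9); print(proj(o,c,np.c_[.608+.065*np.cos(a),.021+.065*np.sin(a),a*0+.17]).round(0).tolist())
```

```text
[[ 0.54942814  0.02896373  0.17      ]
 [ 0.59867215 -0.0397244   0.17      ]
 [ 0.6144847   0.08289371  0.17      ]]
[[327.0, 170.0], [367.0, 146.0], [380.0, 100.0], [357.0, 58.0], [311.0, 45.0], [270.0, 70.0], [258.0, 116.0], [282.0, 157.0], [327.0, 170.0]]
```

Request:
{"method": "play_rows", "body": {"plan": [{"grip": -1,"travel": [0,0,0.0024],"delta_rot": [0,-0.011,0]},{"grip": -1,"travel": [0.0001,0,0.007],"delta_rot": [0,-0.031,0]},{"grip": -1,"travel": [0.0002,0,0.0143],"delta_rot": [0,-0.063,0]},{"grip": -1,"travel": [0.0005,0,0.0238],"delta_rot": [0,-0.104,0]},{"grip": -1,"travel": [0.001,0,0.0345],"delta_rot": [0,-0.15,0]},{"grip": -1,"travel": [0.0017,0,0.0454],"delta_rot": [0,-0.196,0]},{"grip": -1,"travel": [0.0025,0,0.0553],"delta_rot": [0,-0.237,0]},{"grip": -1,"travel": [0.0032,0,0.0631],"delta_rot": [0,-0.269,0]},{"grip": -1,"travel": [0.0037,0,0.0681],"delta_rot": [0,-0.289,0]},{"grip": -1,"travel": [0.0039,0,0.0708],"delta_rot": [0,-0.3,0]},{"grip": -1,"travel": [0.0085,0,0.0675],"delta_rot": [0,-0.35,0]},{"grip": -1,"travel": [0.0131,0,0.0643],"delta_rot": [0,-0.4,0]},{"grip": -1,"travel": [0.018,0,0.0616],"delta_rot": [0,-0.45,0]},{"grip": -1,"travel": [0.0229,0,0.0589],"delta_rot": [0,-0.5,0]},{"grip": -1,"travel": [0.0281,0,0.0566],"delta_rot": [0,-0.55,0]},{"grip": -1,"travel": [0.0333,0,0.0544],"delta_rot": [0,-0.6,0]},{"grip": -1,"travel": [0.044,0,0.051],"delta_rot": [0,-0.7,0]},{"grip": -1,"travel": [0.0549,0,0.0486],"delta_rot": [0,-0.8,0]},{"grip": -1,"travel": [0.066,0,0.0475],"delta_rot": [0,-0.9,0]},{"grip": -1,"travel": [0.066,0,0.0475],"delta_rot": [0,-0.9,0]}]}}

```text
clock: 9.23
tool_pos: [0.6443, 0.0175, 0.2593]
orientation: [3.141, 0.689, 3.015]
ft_force: [-1.5, 0.3, -4.7]
grip_width: 0.148
```

Run:
```python
from h import *
o,c=cam("wrist"); print(o["joint_pos"],o["tool_pos"],o["orientation"],o["grip_width"]*92,o["ft_force"])
_,s=cam("scene"); _,t=cam("top")
B=cv2.resize(s["color"][170:290,245:365],(400,400),interpolation=2); T=cv2.resize(t["color"][120:200,265:345],(400,400),interpolation=2)
cv2.imwrite("pics/w6.png",np.hstack([T,B])[:,:,::-1]); save(c,"w6w.png")
```

```text
[-0.17567229 -0.14376633  1.97595123  0.05475292  0.6219355  -1.6528818 ] [0.64431496 0.01748097 0.25932709] [3.14061685 0.68879968 3.01456833] 13.595987970770834 [-1.4544995   0.34501958 -4.70558254]
```

View pics/w6.png

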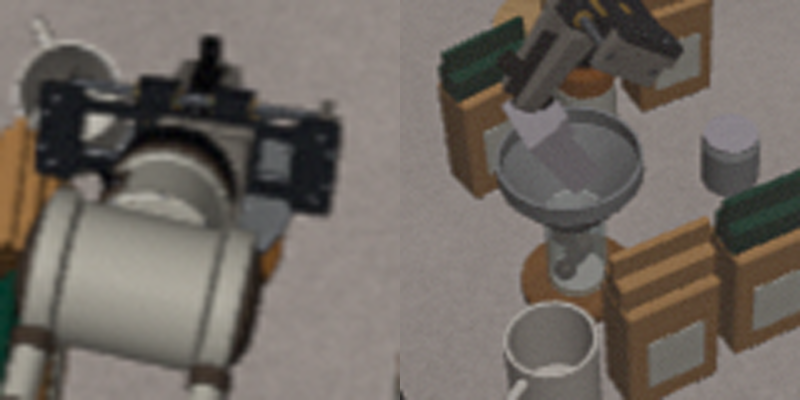

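The picture shows the scoop tipped into the funnel and a bonbon in the tube. Next I wait briefly and check for brown pixels in the scoop or on the cone.

Request:
{"method": "play_rows", "body": {"plan": [{"grip": -1,"travel": [0,0,0],"delta_rot": [0,0,0]},{"grip": -1,"travel": [0,0,0],"delta_rot": [0,0,0]},{"grip": -1,"travel": [0,0,0],"delta_rot": [0,0,0]},{"grip": -1,"travel": [0,0,0],"delta_rot": [0,0,0]},{"grip": -1,"travel": [0,0,0],"delta_rot": [0,0,0]}]}}

```text
clock: 9.8
tool_pos: [0.6523, 0.0151, 0.2678]
orientation: [3.142, 0.7, 3.014]
ft_force: [-1.3, -0.2, -1.2]
grip_width: 0.146
```

```bash
cat >> h.py <<'E'
def brown(c,box):
    x0,y0,x1,y1=box; a=cv2.cvtColor(c["color"],cv2.COLOR_RGB2HSV)[y0:y1,x0:x1]
    m=cv2.inRange(a,(0,70,5),(14,255,95)); n,l,st,ce=cv2.connectedComponentsWithStats(m)
    return [(int(s[4]),(ce[i]+[x0,y0]).round().tolist()) for i,s in enumerate(st) if i and s[4]>8]
E
python3 - <<'E'
from h import *
from plan import tcp,rows,F,sx
o,c=cam("wrist"); _,s=cam("scene"); print(o["tool_pos"],o["ft_force"])
print("ref", brown(cv2_ if False else {"color":cv2.imread("pics/w5.png")[:,:,::-1]},(240,60,400,200)))
print("wrist",brown(c,(150,0,500,260)))
print("scene",brown(s,(260,190,330,265)))
a=np.array([F[0]+.015*sx[0],F[1]+.015*sx[1],.158]); b=a+[0,0,.1]
m=lambda u:10*u**3-15*u**4+6*u**5
rows([tcp(a+(b-a)*m(min(1,i/10)),1.1-1.0*m(i/14)) for i in range(1,15)],tcp(a,1.1))
print(tcp(b,.1)[0])
E
```

```text
[0.65232433 0.01512575 0.26784065] [-1.29399219 -0.22313175 -1.23239067]
ref [(16, [396.0, 83.0]), (10, [385.0, 96.0]), (2686, [313.0, 126.0]), (12, [391.0, 135.0])]
wrist [(341, [323.0, 21.0]), (501, [173.0, 147.0]), (44, [199.0, 149.0]), (10, [463.0, 149.0]), (486, [173.0, 166.0]), (14, [465.0, 161.0]), (57, [469.0, 179.0]), (31, [474.0, 195.0]), (28, [478.0, 206.0]), (68, [221.0, 218.0])]
scene [(99, [300.0, 195.0]), (48, [318.0, 197.0]), (199, [266.0, 213.0]), (11, [322.0, 246.0]), (11, [327.0, 244.0]), (81, [310.0, 256.0]), (45, [321.0, 256.0])]
[-0.0008, -0.0, -0.0004] [-0.0, 0.003, -0.0]
[-0.0052, -0.0, -0.0023] [-0.0, 0.023, -0.0]
[-0.0148, -0.0, -0.0059] [-0.0, 0.069, -0.0]
[-0.0288, -0.0, -0.0103] [-0.0, 0.145, -0.0]
[-0.0452, -0.0, -0.0139] [-0.0, 0.246, -0.0]
[-0.061, -0.0, -0.0148] [-0.0, 0.368, -0.0]
[-0.0736, -0.0, -0.012] [-0.0, 0.5, -0.0]
[-0.0811, -0.0, -0.0052] [-0.0, 0.632, -0.0]
[-0.0831, -0.0, 0.0046] [-0.0, 0.754, -0.0]
[-0.0815, -0.0, 0.0152] [-0.0, 0.855, -0.0]
[-0.0792, -0.0, 0.0233] [-0.0, 0.931, -0.0]
[-0.0774, -0.0, 0.0282] [-0.0, 0.977, -0.0]
[-0.0766, -0.0, 0.0303] [-0.0, 0.997, -0.0]
[-0.0764, -0.0, 0.0306] [-0.0, 1.0, -0.0]
[0.7289786  0.00542959 0.29248361]
```

Request:
{"method": "play_rows", "body": {"plan": [{"grip": -1,"travel": [-0.0052,0,-0.0023],"delta_rot": [0,0.023,0]},{"grip": -1,"travel": [-0.0148,0,-0.0059],"delta_rot": [0,0.069,0]},{"grip": -1,"travel": [-0.0288,0,-0.0103],"delta_rot": [0,0.145,0]},{"grip": -1,"travel": [-0.0452,0,-0.0139],"delta_rot": [0,0.246,0]},{"grip": -1,"travel": [-0.061,0,-0.0148],"delta_rot": [0,0.368,0]},{"grip": -1,"travel": [-0.0736,0,-0.012],"delta_rot": [0,0.49,0]},{"grip": -1,"travel": [-0.0811,0,-0.0052],"delta_rot": [0,0.61,0]},{"grip": -1,"travel": [-0.0831,0,0.0046],"delta_rot": [0,0.73,0]},{"grip": -1,"travel": [-0.0815,0,0.0152],"delta_rot": [0,0.84,0]},{"grip": -1,"travel": [-0.0792,0,0.0233],"delta_rot": [0,0.931,0]},{"grip": -1,"travel": [-0.0774,0,0.0282],"delta_rot": [0,0.977,0]},{"grip": -1,"travel": [-0.0764,0,0.0306],"delta_rot": [0,1.0,0]},{"grip": -1,"travel": [-0.0764,0,0.0306],"delta_rot": [0,1.0,0]},{"grip": -1,"travel": [-0.0764,0,0.0306],"delta_rot": [0,1.0,0]}]}}

```text
clock: 11.07
tool_pos: [0.7298, 0.0052, 0.2923]
orientation: [3.142, -0.3, 3.014]
ft_force: [-0.5, -0.5, -2.0]
grip_width: 0.148
```

Run:
```python
from h import *
from plan import tcp,rows,F,sx,p0,Rt0
o,c=cam("wrist"); _,s=cam("scene"); print(o["tool_pos"],o["orientation"],o["ft_force"],o["clock"],o["joint_pos"].round(2))
print("wrist",brown(c,(150,0,500,260)))
A=cv2.resize(c["color"][0:220,200:440],None,fx=1.8,fy=1.8,interpolation=2); B=cv2.resize(s["color"][185:275,255:335],(352,396),interpolation=2)
cv2.imwrite("pics/w7.png",np.hstack([A,B])[:,:,::-1])
```

```text
[0.7297766  0.00522395 0.29230741] [ 3.14155375 -0.29963376  3.01378617] [-0.45617722 -0.50876116 -2.01906069] 11.0667 [-0.15  0.86  0.54 -0.01  2.04 -1.6 ]
wrist [(123, [158.0, 17.0]), (13, [183.0, 36.0]), (159, [188.0, 68.0]), (123, [405.0, 67.0]), (13, [422.0, 62.0]), (9, [428.0, 62.0]), (32, [436.0, 68.0]), (19, [388.0, 70.0]), (217, [194.0, 88.0]), (77, [216.0, 106.0]), (10, [392.0, 99.0]), (10, [384.0, 126.0]), (9, [439.0, 132.0]), (12, [439.0, 136.0]), (14, [430.0, 148.0]), (37, [415.0, 150.0]), (21, [208.0, 182.0])]
```

View pics/w7.png

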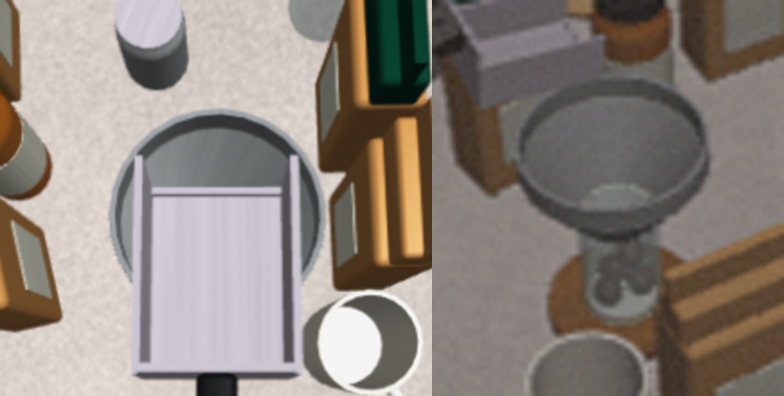

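The picture shows the scoop empty, the cone clear and the bonbons in the tube. Next is the way back to the scoop's old place.

Run:
```python
from plan import *
o,c=cam("wrist"); p,r=pose(o); G=p-.008*r.as_matrix()[:,2]
for sag in (.1,.15,.2):
    S=R.from_euler("ZY",[-.128,-sag]); f=lambda q:proj(o,c,G+S.apply(np.array(q)-[.073,0,.034]))
    print(sag,f([[-.04,-.03,.032],[-.04,.03,.032],[.04,-.03,.042],[.04,.03,.042]]).round(1).tolist())
L0=p0-tcp([0,0,0],0)[0]; b=np.array([F[0]+.015*sx[0],F[1]+.015*sx[1],.258])
mj=lambda u:10*u**3-15*u**4+6*u**5
st=tcp(b,.1); rows([tcp(b+(L0-b)*mj(i/16),.1-.1*mj(i/16)) for i in range(1,17)],st)
print(tcp(L0,0)[0]); rows([(p0-[0,0,d],Rt0) for d in (.1,.246,.248)],(p0,Rt0))
```

```text
0.1 [[273.9, 82.8], [366.0, 82.6], [268.8, 203.9], [371.4, 203.7]]
0.15 [[275.3, 87.4], [364.6, 87.2], [269.3, 203.5], [370.9, 203.3]]
0.2 [[276.5, 92.1], [363.4, 92.0], [269.8, 203.3], [370.4, 203.1]]
[0.0006, 0.0007, 0.0002] [-0.0, 0.0, -0.0]
[0.0041, 0.0051, 0.0015] [-0.0, 0.002, -0.0]
[0.0124, 0.0156, 0.0047] [-0.0, 0.005, -0.0]
[0.0263, 0.0331, 0.01] [-0.0, 0.01, -0.0]
[0.0457, 0.0576, 0.0173] [-0.0, 0.018, -0.0]
[0.0698, 0.088, 0.0265] [-0.0, 0.028, -0.0]
[0.0975, 0.1228, 0.037] [-0.0, 0.038, -0.0]
[0.1269, 0.1599, 0.0482] [-0.0, 0.05, -0.0]
[0.1564, 0.197, 0.0594] [-0.0, 0.062, -0.0]
[0.1841, 0.2318, 0.07] [-0.0, 0.072, -0.0]
[0.2083, 0.2622, 0.0792] [-0.0, 0.082, -0.0]
[0.2278, 0.2867, 0.0866] [-0.0, 0.09, -0.0]
[0.2417, 0.3042, 0.0919] [-0.0, 0.095, -0.0]
[0.25, 0.3146, 0.095] [-0.0, 0.098, -0.0]
[0.2536, 0.319, 0.0964] [-0.0, 0.1, -0.0]
[0.2541, 0.3198, 0.0966] [-0.0, 0.1, -0.0]
[0.5007 0.3572 0.2753]
[-0.0389, -0.0, 0.0921] [0.0, 0.0, 0.0]
[-0.0958, -0.0, 0.2266] [0.0, 0.0, 0.0]
[-0.0966, -0.0, 0.2284] [0.0, 0.0, 0.0]
```

Request:
{"method": "play_rows", "body": {"plan": [{"grip": -1,"travel": [0.0041,0.0051,0.0015],"delta_rot": [0,0.002,0]},{"grip": -1,"travel": [0.0124,0.0156,0.0047],"delta_rot": [0,0.005,0]},{"grip": -1,"travel": [0.0263,0.0331,0.01],"delta_rot": [0,0.01,0]},{"grip": -1,"travel": [0.0457,0.0576,0.0173],"delta_rot": [0,0.018,0]},{"grip": -1,"travel": [0.0698,0.088,0.0265],"delta_rot": [0,0.028,0]},{"grip": -1,"travel": [0.094,0.118,0.0357],"delta_rot": [0,0.04,0]},{"grip": -1,"travel": [0.118,0.149,0.0448],"delta_rot": [0,0.055,0]},{"grip": -1,"travel": [0.142,0.179,0.054],"delta_rot": [0,0.07,0]},{"grip": -1,"travel": [0.166,0.209,0.0631],"delta_rot": [0,0.085,0]},{"grip": -1,"travel": [0.19,0.239,0.0722],"delta_rot": [0,0.1,0]},{"grip": -1,"travel": [0.212,0.267,0.0806],"delta_rot": [0,0.115,0]},{"grip": -1,"travel": [0.23,0.2895,0.0874],"delta_rot": [0,0.125,0]},{"grip": -1,"travel": [0.2433,0.3062,0.0925],"delta_rot": [0,0.135,0]},{"grip": -1,"travel": [0.2505,0.3153,0.0952],"delta_rot": [0,0.135,0]},{"grip": -1,"travel": [0.2541,0.3198,0.0966],"delta_rot": [0,0.135,0]},{"grip": -1,"travel": [0.2541,0.3198,0.0966],"delta_rot": [0,0.135,0]},{"grip": -1,"travel": [0.2541,0.3198,0.0966],"delta_rot": [0,0.135,0]}]}}

```text
clock: 12.63
tool_pos: [0.5014, 0.3564, 0.2766]
orientation: [-3.141, -0.434, 3.013]
ft_force: [0.2, -0.5, -1.7]
grip_width: 0.149
```

Request:
{"method": "play_rows", "body": {"plan": [{"grip": -1,"travel": [-0.0063,0,0.0136],"delta_rot": [0,0,0]},{"grip": -1,"travel": [-0.019,0,0.0408],"delta_rot": [0,0,0]},{"grip": -1,"travel": [-0.0337,0,0.0726],"delta_rot": [0,0,0]},{"grip": -1,"travel": [-0.0485,0,0.1043],"delta_rot": [0,0,0]},{"grip": -1,"travel": [-0.0632,0,0.136],"delta_rot": [0,0,0]},{"grip": -1,"travel": [-0.078,0,0.1678],"delta_rot": [0,0,0]},{"grip": -1,"travel": [-0.0885,0,0.1904],"delta_rot": [0,0,0]},{"grip": -1,"travel": [-0.0948,0,0.204],"delta_rot": [0,0,0]},{"grip": -1,"travel": [-0.099,0,0.2131],"delta_rot": [0,0,0]},{"grip": -1,"travel": [-0.102,0,0.2195],"delta_rot": [0,0,0]},{"grip": -1,"travel": [-0.1037,0,0.2231],"delta_rot": [0,0,0]},{"grip": -1,"travel": [-0.1045,0,0.2249],"delta_rot": [0,0,0]},{"grip": -1,"travel": [-0.1045,0,0.2249],"delta_rot": [0,0,0]},{"grip": -1,"travel": [-0.1045,0,0.2249],"delta_rot": [0,0,0]},{"grip": -0.3,"travel": [-0.1045,0,0.2249],"delta_rot": [0,0,0]},{"grip": -0.3,"travel": [-0.1045,0,0.2249],"delta_rot": [0,0,0]},{"grip": -0.3,"travel": [-0.1045,0,0.2249],"delta_rot": [0,0,0]},{"grip": -0.3,"travel": [-0.1045,0,0.2249],"delta_rot": [0,0,0]},{"grip": -0.3,"travel": [-0.1045,0,0.2249],"delta_rot": [0,0,0]}]}}

```text
clock: 14.22
tool_pos: [0.501, 0.3572, 0.0284]
orientation: [3.141, -0.435, 3.014]
ft_force: [0.3, 0.1, -0.6]
grip_width: 0.347
```

Request:
{"method": "play_rows", "body": {"plan": [{"grip": -0.3,"travel": [0,0,-0.02],"delta_rot": [0,0,0]},{"grip": -0.3,"travel": [0,0,-0.05],"delta_rot": [0,0,0]},{"grip": -0.3,"travel": [0,0,-0.09],"delta_rot": [0,0,0]},{"grip": -0.3,"travel": [0,0,-0.13],"delta_rot": [0,-0.1,0]},{"grip": -0.3,"travel": [0,0,-0.17],"delta_rot": [0,-0.2,0]},{"grip": -0.3,"travel": [0.02,0,-0.21],"delta_rot": [0,-0.3,0]},{"grip": -0.3,"travel": [0.04,0,-0.25],"delta_rot": [0,-0.4,0]},{"grip": -0.3,"travel": [0.06,0,-0.28],"delta_rot": [0,-0.435,0]},{"grip": -0.3,"travel": [0.06,0,-0.28],"delta_rot": [0,-0.435,0]},{"grip": -0.3,"travel": [0.06,0,-0.28],"delta_rot": [0,-0.435,0]},{"grip": -0.3,"travel": [0.06,0,-0.28],"delta_rot": [0,-0.435,0]}]}}

```text
clock: 15.13
tool_pos: [0.5637, 0.3489, 0.3069]
orientation: [-3.141, -0.001, 3.014]
ft_force: [-0.3, 0.1, -0.6]
grip_width: 0.35
```

Run:
```python
from h import *
o,c=cam("wrist"); _,s=cam("scene"); ot,t=cam("top"); print(o["tool_pos"],o["orientation"],o["joint_pos"].round(2))
for sc in ([.432,.366,0],):
    S=R.from_euler("z",-.128); q=np.array([[-.04,-.03,.032],[-.04,.03,.032],[.04,-.03,.042],[.04,.03,.042],[.11,0,.034]])
    print(proj(o,c,S.apply(q)+sc).round(0).tolist())
print(blob(c,(290,100,350,230),(0,0,0),(180,255,60)), brown(s,(405,288,435,312)))
A=cv2.resize(c["color"],None,fx=.62,fy=.62,interpolation=3); A=np.vstack([A,cv2.resize(t["color"][100:260,180:440],(397,244))])
B=cv2.resize(s["color"][180:330,245:445],(400,300)); B=np.vstack([B,np.zeros((A.shape[0]-300,400,3),np.uint8)]); B[300:,:190]=cv2.resize(s["color"][228:272,275:317],(190,A.shape[0]-300),interpolation=2)
cv2.imwrite("pics/w8.png",np.hstack([A,B])[:,:,::-1])
```

```text
[0.56370671 0.34894877 0.30687903] [-3.14126409e+00 -8.78311983e-04  3.01396539e+00] [ 0.37  0.35  1.21  0.    1.58 -1.07]
[[299.0, 48.0], [342.0, 48.0], [299.0, 107.0], [341.0, 107.0], [320.0, 155.0]]
(array([320.5, 132. ]), (46.0, 7.0), 90.0, np.int32(369)) []
```

View pics/w8.png

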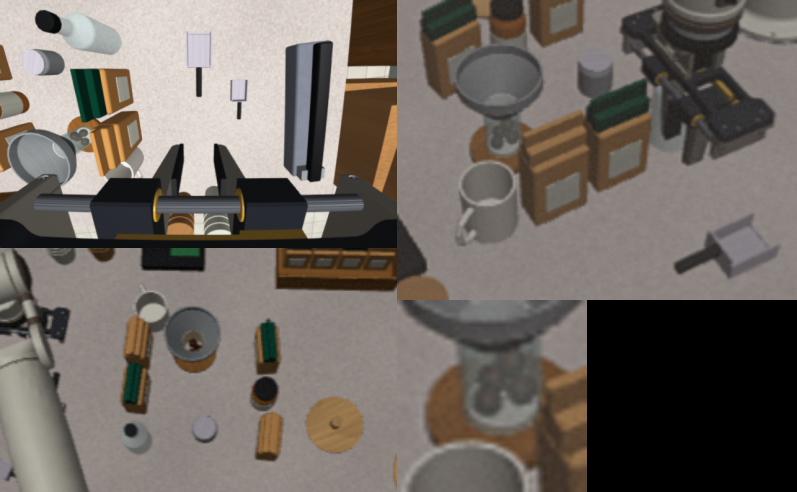

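The last picture shows the scoop standing empty and upright, the bonbons in the tube and all goods in place. Now to the lid.

Request:
{"method": "play_rows", "body": {"plan": [{"grip": 0.3,"travel": [0.003,-0.04,0],"delta_rot": [0,0,0.02]},{"grip": 0.3,"travel": [0.005,-0.08,0],"delta_rot": [0,0,0.05]},{"grip": 0.3,"travel": [0.008,-0.12,0],"delta_rot": [0,0,0.08]},{"grip": 0.3,"travel": [0.01,-0.16,0],"delta_rot": [0,0,0.1]},{"grip": 0.3,"travel": [0.013,-0.2,0],"delta_rot": [0,0,0.12]},{"grip": 0.3,"travel": [0.015,-0.24,0],"delta_rot": [0,0,0.15]},{"grip": 0.3,"travel": [0.018,-0.28,0],"delta_rot": [0,0,0.18]},{"grip": 0.3,"travel": [0.02,-0.32,0],"delta_rot": [0,0,0.2]},{"grip": 0.3,"travel": [0.023,-0.36,0],"delta_rot": [0,0,0.22]},{"grip": 0.3,"travel": [0.025,-0.4,0],"delta_rot": [0,0,0.25]},{"grip": 0.3,"travel": [0.028,-0.44,0],"delta_rot": [0,0,0.28]},{"grip": 0.3,"travel": [0.03,-0.48,0],"delta_rot": [0,0,0.3]},{"grip": 0.3,"travel": [0.033,-0.52,0],"delta_rot": [0,0,0.32]},{"grip": 0.3,"travel": [0.035,-0.56,0],"delta_rot": [0,0,0.35]},{"grip": 0.3,"travel": [0.038,-0.6,0],"delta_rot": [0,0,0.38]},{"grip": 0.3,"travel": [0.04,-0.64,0],"delta_rot": [0,0,0.4]},{"grip": 0.3,"travel": [0.042,-0.67,0],"delta_rot": [0,0,0.4]},{"grip": 0.3,"travel": [0.043,-0.685,0],"delta_rot": [0,0,0.4]},{"grip": 0.3,"travel": [0.043,-0.685,0],"delta_rot": [0,0,0.4]},{"grip": 0.3,"travel": [0.043,-0.685,0],"delta_rot": [0,0,0.4]}]}}

```text
clock: 16.95
tool_pos: [0.4338, -0.3246, 0.3061]
orientation: [3.14, -0.002, 2.613]
ft_force: [-0.7, 0.2, 0.2]
grip_width: 0.649
```

Run:
```python
from h import *
o,c=cam("wrist"); save(c,"w9.png"); print(o["tool_pos"],o["orientation"],o["joint_pos"].round(2))
print(proj(o,c,[[.432,-.325,.008],[.432,-.325,.05]]).round(1))
hsv=cv2.cvtColor(c["color"],cv2.COLOR_RGB2HSV); m=cv2.inRange(hsv,(8,60,90),(30,255,255))
u=proj(o,c,[[.432,-.325,.008]])[0].round().astype(int); print("hsv",hsv[u[1]+25,u[0]+20],hsv[u[1]-30,u[0]-25])
n,l,st,ce=cv2.connectedComponentsWithStats(m); i=l[u[1]+25,u[0]+20]; print(st[i])
cs,_=cv2.findContours((l==i).astype(np.uint8),0,1); q=max(cs,key=cv2.contourArea)[:,0]
P=plane(o,c,q,.008)[:,:2]
A=np.c_[2*P,np.ones(len(P))]
w=np.ones(len(P),bool)
for _ in range(5):
    s=np.linalg.lstsq(A[w],(P[w]**2).sum(1),rcond=None)[0]; r=np.sqrt(s[2]+s[0]**2+s[1]**2); d=np.abs(np.hypot(*(P-s[:2]).T)-r); w=d<.002
print("centre",s[:2],"diam",2*r,w.mean())
g=cv2.cvtColor(c["color"],cv2.COLOR_RGB2GRAY); k=proj(o,c,[[s[0],s[1],.05]])[0].round().astype(int); print(k)
print(g[k[1]-24:k[1]+26:3,k[0]-27:k[0]+28:3])
```

```text
[ 0.43383192 -0.32459933  0.30613154] [ 3.13993976e+00 -2.49731906e-03  2.61268711e+00] [-0.87  0.03  1.58  0.    1.54 -1.91]
[[319.1 166.5]
 [319.1 171.5]]
hsv [ 18 129 216] [ 17 131 209]
[ 277  125   85   83 5538]
centre [ 0.43349071 -0.32639613] diam 0.13749690458561734 1.0
[319 173]
[[175 185 174 167 177 178 181 187 166 164 177 184 183 175 172 178 167 179
  165]
 [183 177 171 173 177 181 185 170 158 174 182 184 180 171 177 166 178 168
  173]
 [181 174 168 179 182 182 172 156 170 178 183 181 171 175 172 175 175 173
  166]
 [175 167 179 179 178 172 156 163 175 182 181 174 174 178 171 179 169 174
  161]
 [170 161 161 164 167 161 158 172 133  96 148 172 179 168 179 168 176 160
  174]
 [150 163 165 164 166 155 170  92  73  96  90 118 170 177 173 177 165 171
  170]
 [163 165 164 170 156 165 168 106 158 168 163 120 171 177 174 173 166 173
  159]
 [165 167 169 160 159 173 157 160 154 170 157 174 175 170 179 162 175 162
  170]
 [169 165 166 156 170 175 167 162 160 166 161 171 173 179 172 174 173 168
  167]
 [165 170 157 166 172 179 173 161 160 157 170 161 175 177 170 174 168 170
  166]
 [171 161 162 170 174 179 180 164 163 155 168 160 180 166 175 171 169 165
  167]
 [167 159 169 171 179 180 177 175 171 173 177 179 170 173 175 168 165 167
  178]
 [160 166 170 176 177 181 172 177 172 183 176 177 170 174 176 166 167 175
  173]
 [164 169 171 176 182 170 173 173 179 178 178 170 172 179 166 165 170 177
  169]
 [167 168 175 177 181 169 175 173 182 176 175 171 178 173 163 167 179 169
  168]
 [167 171 175 181 166 172 173 183 178 174 170 173 181 163 166 178 170 169
  163]
 [171 172 179 179 166 174 178 181 173 177 169 181 172 163 171 171 168 161
  178]]
```

Request:
{"method": "play_rows", "body": {"plan": [{"grip": 0.1,"travel": [0,-0.001,0.04],"delta_rot": [0,0,0]},{"grip": 0.1,"travel": [0,-0.001,0.08],"delta_rot": [0,0,0]},{"grip": 0.1,"travel": [0,-0.001,0.12],"delta_rot": [0,0,0]},{"grip": 0.1,"travel": [0,-0.001,0.15],"delta_rot": [0,0,0]},{"grip": 0.1,"travel": [0,-0.001,0.17],"delta_rot": [0,0,0]},{"grip": 0.1,"travel": [0,-0.001,0.176],"delta_rot": [0,0,0]},{"grip": 0.1,"travel": [0,-0.001,0.176],"delta_rot": [0,0,0]},{"grip": 0.1,"travel": [0,-0.001,0.176],"delta_rot": [0,0,0]}]}}

```text
clock: 17.67
tool_pos: [0.4345, -0.3255, 0.1327]
orientation: [-3.141, 0.002, 2.615]
ft_force: [-0.2, 0.7, 0.0]
grip_width: 0.546
```

Run:
```python
from h import *
o,c=cam("wrist"); save(c,"w10.png"); print(o["tool_pos"],o["orientation"],o["grip_width"])
hsv=cv2.cvtColor(c["color"],cv2.COLOR_RGB2HSV); m=cv2.inRange(hsv,(8,60,90),(30,255,255))
k=proj(o,c,[[.433,-.3257,.05],[.433,-.3257,.008]]).round().astype(int); print(k)
n,l,st,ce=cv2.connectedComponentsWithStats(m); i=l[k[1][1]-40,k[1][0]-40]; print(st[i])
cs,_=cv2.findContours((l==i).astype(np.uint8),0,1); q=max(cs,key=cv2.contourArea)[:,0]
def fit(z):
    P=plane(o,c,q,z)[:,:2]; A=np.c_[2*P,np.ones(len(P))]; w=np.ones(len(P),bool)
    for _ in range(15):
        s=np.linalg.lstsq(A[w],(P[w]**2).sum(1),rcond=None)[0]; r=np.sqrt(s[2]+s[0]**2+s[1]**2); d=np.abs(np.hypot(*(P-s[:2]).T)-r); w=d<max(.0015,np.median(d))
    return s[:2].round(4),2*r,w.mean()
for z in (0,.008,.016): print(z,fit(z))
g=cv2.cvtColor(c["color"],cv2.COLOR_RGB2GRAY)
print(g[k[0][1]-48:k[0][1]+45:5,k[0][0]-40:k[0][0]+41:4])
```

```text
[ 0.43448935 -0.32545162  0.13267746] [-3.14118533e+00  1.53928707e-03  2.61521437e+00] 0.546059033384848
[[319 209]
 [319 196]]
[  253   129   132   127 12877]
0 (array([ 0.4354, -0.328 ]), np.float64(0.14151509324527242), np.float64(0.8992248062015504))
0.008 (array([ 0.4334, -0.3267]), np.float64(0.13762192989884597), np.float64(0.8992248062015504))
0.016 (array([ 0.4313, -0.3255]), np.float64(0.1337287665524164), np.float64(0.8992248062015504))
[[166 175 178 170 163 172 172 177 179 186 169 157 172 178 183 178 173 168
  171 163 168]
 [175 180 171 164 170 173 178 179 185 172 156 171 176 181 178 175 168 171
  167 168 177]
 [182 172 168 167 175 177 177 184 163 154 169 174 180 178 176 168 171 169
  168 178 161]
 [173 170 165 177 177 178 182 166 153 168 173 179 179 178 168 171 172 168
  178 162 172]
 [171 163 177 176 178 175 162 152 165 172 178 179 179 167 171 174 167 177
  163 173 163]
 [161 163 159 161 162 163 151 162 171 157 122 163 167 171 176 166 177 165
  173 166 161]
 [158 159 163 162 165 152 160 168  59  67  72  84  93 177 165 177 166 173
  168 161 172]
 [160 164 161 168 152 15
[... 344 characters left out ...]
5 169 173 174 179 163 160 157 151 168 151 173 161 172 171 163
  166 162 162]
 [155 164 167 170 174 177 173 170 173 160 158 165 177 172 170 172 174 165
  161 163 178]
 [163 166 166 173 176 174 168 172 166 177 177 177 172 167 171 175 163 162
  163 178 168]
 [103 163 172 174 179 165 170 164 175 178 173 171 167 170 179 162 161 162
  178 167 127]
 [ 11 165 172 179 164 166 174 171 182 173 170 168 167 178 171 160 162 178
  166 166  45]
 [ 13 163 177 174 162 172 168 181 170 169 174 164 177 176 157 160 177 165
  165 155  36]
 [ 13 156 177 157 171 172 179 179 166 174 161 176 175 164 159 175 164 165
  157 193  31]
 [ 15 142 193 190 184 177 180 164 172 166 174 175 173 157 174 164 184 196
  192 190  23]]
```

Request:
{"method": "play_rows", "body": {"plan": [{"grip": 0.1,"travel": [0.0005,-0.001,0.03],"delta_rot": [0,0,0]},{"grip": 0.1,"travel": [0.0005,-0.001,0.055],"delta_rot": [0,0,0]},{"grip": 0.1,"travel": [0.0005,-0.001,0.08],"delta_rot": [0,0,0]},{"grip": 0.1,"travel": [0.0005,-0.001,0.095],"delta_rot": [0,0,0]},{"grip": 0.1,"travel": [0.0005,-0.001,0.104],"delta_rot": [0,0,0]},{"grip": 0.1,"travel": [0.0005,-0.001,0.107],"delta_rot": [0,0,0]},{"grip": 0.1,"travel": [0.0005,-0.001,0.107],"delta_rot": [0,0,0]},{"grip": 0.1,"travel": [0.0005,-0.001,0.107],"delta_rot": [0,0,0]},{"grip": -1,"travel": [0.0005,-0.001,0.107],"delta_rot": [0,0,0]},{"grip": -1,"travel": [0.0005,-0.001,0.107],"delta_rot": [0,0,0]},{"grip": -1,"travel": [0.0005,-0.001,0.107],"delta_rot": [0,0,0]},{"grip": -1,"travel": [0.0005,-0.001,0.107],"delta_rot": [0,0,0]},{"grip": -1,"travel": [0.0005,-0.001,0.107],"delta_rot": [0,0,0]},{"grip": -1,"travel": [0.0005,-0.001,0.107],"delta_rot": [0,0,0]},{"grip": -1,"travel": [0.0005,-0.001,0.107],"delta_rot": [0,0,0]},{"grip": -1,"travel": [0.0005,-0.001,0.107],"delta_rot": [0,0,0]}], "squeeze": 35}}

```text
clock: 19.05
tool_pos: [0.4329, -0.3266, 0.0249]
orientation: [-3.141, 0.001, 2.614]
ft_force: [-0.4, 1.6, 4.5]
grip_width: 0.275
```

Request:
{"method": "play_rows", "body": {"plan": [{"grip": -1,"travel": [0,0,-0.005],"delta_rot": [0,0,0]},{"grip": -1,"travel": [0,0,-0.02],"delta_rot": [0,0,0]},{"grip": -1,"travel": [0,0,-0.045],"delta_rot": [0,0,0]},{"grip": -1,"travel": [0,0,-0.075],"delta_rot": [0,0,0]},{"grip": -1,"travel": [0,0,-0.105],"delta_rot": [0,0,0]},{"grip": -1,"travel": [0,0,-0.135],"delta_rot": [0,0,0]},{"grip": -1,"travel": [0,0,-0.165],"delta_rot": [0,0,0]},{"grip": -1,"travel": [0,0,-0.195],"delta_rot": [0,0,0]},{"grip": -1,"travel": [0,0,-0.22],"delta_rot": [0,0,0]},{"grip": -1,"travel": [0,0,-0.24],"delta_rot": [0,0,0]},{"grip": -1,"travel": [0,0,-0.25],"delta_rot": [0,0,0]},{"grip": -1,"travel": [0,0,-0.255],"delta_rot": [0,0,0]},{"grip": -1,"travel": [0,0,-0.255],"delta_rot": [0,0,0]},{"grip": -1,"travel": [0,0,-0.255],"delta_rot": [0,0,0]}]}}

```text
clock: 20.22
tool_pos: [0.4322, -0.3259, 0.2778]
orientation: [3.141, -0.002, 2.614]
ft_force: [-0.1, 0.6, -1.0]
grip_width: 0.275
```

```bash
cat > lid.py <<'E'
from h import *
def lidfit(o,c,z,seed):
    hsv=cv2.cvtColor(c["color"],cv2.COLOR_RGB2HSV); m=cv2.inRange(hsv,(8,60,90),(30,255,255))
    m=cv2.morphologyEx(m,cv2.MORPH_OPEN,np.ones((5,5)))
    n,l,st,ce=cv2.connectedComponentsWithStats(m); i=l[seed[1],seed[0]]
    cs,_=cv2.findContours((l==i).astype(np.uint8),0,1); q=max(cs,key=cv2.contourArea)[:,0]
    q=q[(q[:,1]>2)&(q[:,0]>2)&(q[:,0]<637)]
    P=plane(o,c,q,z)[:,:2]; A=np.c_[2*P,np.ones(len(P))]; w=np.ones(len(P),bool)
    for _ in range(20):
        s=np.linalg.lstsq(A[w],(P[w]**2).sum(1),rcond=None)[0]; r=np.sqrt(s[2]+s[0]**2+s[1]**2); d=np.abs(np.hypot(*(P-s[:2]).T)-r); w=d<max(.0015,np.median(d))
    return i,st[i],s[:2].round(4),round(2*r,4),w.mean()
E
python3 - <<'E'
from lid import *
o,c=cam("wrist"); save(c,"w11.png"); print(o["tool_pos"],o["orientation"],o["ft_force"],o["grip_width"]*92)
z=o["tool_pos"][2]-.025+.008
sd=proj(o,c,[np.array(o["tool_pos"])*[1,1,0]+[0,0,z]])[0].round().astype(int); print(sd)
print(lidfit(o,c,z,(sd[0]+3,sd[1]-55)))
p,r=pose(o)
d=np.array([.608,.021,.21])-p; print("delta tool to above funnel",r.inv().apply(d))
E
```

```text
[ 0.4321651  -0.32592949  0.27776922] [ 3.14078847e+00 -2.39959551e-03  2.61379729e+00] [-0.08768983  0.56291432 -1.00598319] 25.29910760189851
[320 242]
(np.int32(7), array([  220,   139,   201,   177, 22795], dtype=int32), array([ 0.4291, -0.3243]), np.float64(0.1331), np.float64(0.5))
delta tool to above funnel [0.0226542 0.3882202 0.068136 ]
```

Request:
{"method": "play_rows", "body": {"plan": [{"grip": -1,"travel": [0.0002,0.003,0],"delta_rot": [0,0,0]},{"grip": -1,"travel": [0.0008,0.014,0],"delta_rot": [0,0,0]},{"grip": -1,"travel": [0.0019,0.032,0],"delta_rot": [0,0,0]},{"grip": -1,"travel": [0.0034,0.058,0],"delta_rot": [0,0,0]},{"grip": -1,"travel": [0.0051,0.088,0],"delta_rot": [0,0,0]},{"grip": -1,"travel": [0.0071,0.121,0],"delta_rot": [0,0,0]},{"grip": -1,"travel": [0.0092,0.157,0],"delta_rot": [0,0,0]},{"grip": -1,"travel": [0.0114,0.195,0],"delta_rot": [0,0,0]},{"grip": -1,"travel": [0.0135,0.232,0],"delta_rot": [0,0,0]},{"grip": -1,"travel": [0.0156,0.268,0],"delta_rot": [0,0,0]},{"grip": -1,"travel": [0.0176,0.301,0],"delta_rot": [0,0,0]},{"grip": -1,"travel": [0.0193,0.331,0],"delta_rot": [0,0,0]},{"grip": -1,"travel": [0.0208,0.357,0],"delta_rot": [0,0,0]},{"grip": -1,"travel": [0.0219,0.375,0],"delta_rot": [0,0,0]},{"grip": -1,"travel": [0.0225,0.386,0],"delta_rot": [0,0,0]},{"grip": -1,"travel": [0.0227,0.389,0],"delta_rot": [0,0,0]},{"grip": -1,"travel": [0.0227,0.389,0],"delta_rot": [0,0,0]},{"grip": -1,"travel": [0.0227,0.389,0],"delta_rot": [0,0,0]},{"grip": -1,"travel": [0.0227,0.389,0],"delta_rot": [0,0,0]}]}}

```text
clock: 21.85
tool_pos: [0.6086, 0.0201, 0.2793]
orientation: [-3.141, -0.0, 2.612]
ft_force: [1.2, 0.7, -2.0]
grip_width: 0.276
```

Run:
```python
from lid import *
o,c=cam("wrist"); save(c,"w12.png"); os_,s=cam("scene"); save(s,"s12.png"); print(o["tool_pos"],o["orientation"],o["ft_force"],o["grip_width"]*92)
# lid disc in scene view: wood mask near predicted
p=np.array(o["tool_pos"]); z=p[2]-.025
k=proj(os_,s,[[p[0],p[1],z],[p[0]+.07,p[1],z],[p[0]-.07,p[1],z],[p[0],p[1]+.07,z],[p[0],p[1]-.07,z],[.609,.0215,.17]]); print(k.round(1).tolist())
hsv=cv2.cvtColor(s["color"],cv2.COLOR_RGB2HSV)
kk=k[0].round().astype(int); print(hsv[kk[1]-14:kk[1]+22:3,kk[0]-50:kk[0]+51:20].tolist())
```

```text
[0.60856504 0.02007501 0.27933437] [-3.14110677e+00 -1.31598882e-04  2.61248401e+00] [ 1.20138267  0.70574277 -2.01167641] 25.39489790517203
[[294.5, 194.5], [272.3, 204.2], [315.7, 185.2], [308.1, 208.9], [281.9, 181.2], [296.2, 216.6]]
[[[11, 26, 137], [12, 23, 142], [16, 38, 73], [14, 78, 104], [14, 107, 95], [11, 20, 139]], [[10, 22, 138], [69, 64, 56], [18, 36, 71], [16, 83, 105], [16, 23, 123], [12, 24, 140]], [[8, 23, 136], [45, 31, 50], [15, 69, 96], [15, 105, 143], [23, 19, 109], [8, 20, 142]], [[11, 21, 134], [67, 42, 54], [17, 103, 144], [17, 104, 147], [15, 20, 104], [13, 22, 140]], [[9, 24, 136], [71, 71, 61], [17, 107, 140], [17, 103, 144], [27, 27, 105], [11, 20, 140]], [[11, 20, 137], [55, 33, 46], [16, 107, 141], [16, 108, 147], [26, 19, 107], [8, 20, 140]], [[10, 22, 137], [49, 46, 44], [16, 105, 143], [17, 111, 138], [16, 130, 88], [8, 20, 138]], [[9, 25, 134], [14, 127, 142], [17, 108, 134], [17, 108, 142], [3, 19, 133], [10, 22, 139]], [[9, 24, 137], [15, 116, 90], [17, 103, 141], [17, 103, 138], [9, 24, 139], [165, 11, 138]], [[12, 24, 137], [13, 112, 89], [16, 107, 131], [16, 111, 131], [11, 20, 138], [144, 9, 137]], [[11, 26, 136], [16, 111, 87], [15, 76, 87], [120, 5, 100], [13, 22, 137], [138, 9, 136]], [[9, 24, 137], [14, 110, 86], [0, 3, 102], [120, 3, 98], [8, 20, 137], [155, 11, 135]]]
```

Request:
{"method": "play_rows", "body": {"plan": [{"grip": -1,"travel": [0,0.001,0.008],"delta_rot": [0,0,0]},{"grip": -1,"travel": [0,0.001,0.02],"delta_rot": [0,0,0]},{"grip": -1,"travel": [0,0.001,0.034],"delta_rot": [0,0,0]},{"grip": -1,"travel": [0,0.001,0.047],"delta_rot": [0,0,0]},{"grip": -1,"travel": [0,0.001,0.057],"delta_rot": [0,0,0]},{"grip": -1,"travel": [0,0.001,0.064],"delta_rot": [0,0,0]},{"grip": -1,"travel": [0,0.001,0.067],"delta_rot": [0,0,0]},{"grip": -1,"travel": [0,0.001,0.068],"delta_rot": [0,0,0]},{"grip": -1,"travel": [0,0.001,0.068],"delta_rot": [0,0,0]},{"grip": -1,"travel": [0,0.001,0.068],"delta_rot": [0,0,0]}]}}

```text
clock: 22.78
tool_pos: [0.6099, 0.0219, 0.2122]
orientation: [3.141, 0.001, 2.614]
ft_force: [0.0, 0.2, -2.7]
grip_width: 0.277
```

Run:
```python
from lid import *
o=get_obs(); os_,s=cam("scene"); save(s,"s13.png"); print(o["tool_pos"],o["orientation"],o["ft_force"],o["grip_width"]*92)
g=lambda v:f"{v[0]:d}/{v[1]:d}/{v[2]:d}"
hsv=cv2.cvtColor(s["color"],cv2.COLOR_RGB2HSV)
ref=cv2.imread("pics/scene.png")[:,:,::-1]
p=np.array(o["tool_pos"]); z=p[2]-.025
# wooden lid mask: connected, centred
m=cv2.inRange(hsv,(12,70,100),(22,160,190)); k=proj(os_,s,[[p[0],p[1],z+.008]])[0]
m[:, :]=m; x,y=k.round().astype(int)
sub=np.zeros_like(m); sub[y-30:y+30,x-45:x+45]=m[y-30:y+30,x-45:x+45]
n,l,st,ce=cv2.connectedComponentsWithStats(cv2.morphologyEx(sub,cv2.MORPH_OPEN,np.ones((3,3)))); i=1+np.argmax(st[1:,4]); print("mask",st[i],"pred centre",k)
a=np.linspace(0,2*np.pi,73)
for zz in (z,z+.008):
    q=proj(os_,s,np.c_[p[0]+.07*np.cos(a),p[1]+.07*np.sin(a),a*0+zz]); print("pred lid bbox",q.min(0).round(1),q.max(0).round(1))
q=proj(os_,s,np.c_[.609+.065*np.cos(a),.0215+.065*np.sin(a),a*0+.17]); print("pred rim bbox",q.min(0).round(1),q.max(0).round(1), "seen 274.0..317.4, 201.8..232.6")
for u in (x-14,x,x+14): print(u,[g(hsv[v,u]) for v in range(y+5,y+32)])
```

```text
[0.60989503 0.02188138 0.21220776] [3.14107207e+00 1.33936163e-03 2.61382224e+00] [ 0.01166804  0.1509221  -2.67597119] 25.489188344800585
mask [271 196  49  33 992] pred centre [295.53938558 210.50461214]
pred lid bbox [271.3 196.3] [320.  230.3]
pred lid bbox [271.  194.3] [320.  228.3]
pred rim bbox [273.7 201.4] [318.6 233. ] seen 274.0..317.4, 201.8..232.6
282 ['17/109/143', '16/102/138', '17/102/137', '16/107/140', '17/104/144', '17/108/139', '17/105/139', '17/108/137', '16/101/141', '16/107/136', '14/110/97', '16/52/83', '0/3/94', '135/5/107', '30/9/84', '15/15/68', '10/23/66', '10/13/61', '8/23/87', '14/24/141', '13/21/143', '8/20/138', '15/26/138', '8/20/143', '8/20/139', '8/22/140', '10/21/144']
296 ['16/102/142', '17/107/141', '16/106/137', '16/105/139', '17/105/141', '16/108/135', '17/104/137', '17/109/138', '16/103/138', '17/108/135', '16/103/134', '16/110/132', '17/111/101', '16/57/98', '120/4/122', '75/4/123', '120/2/110', '0/19/79', '50/10/78', '15/13/78', '15/7/76', '8/13/76', '8/19/53', '13/32/55', '24/15/84', '36/14/94', '23/12/86']
310 ['17/108/142', '17/109/138', '18/110/139', '15/107/140', '16/107/141', '16/98/146', '17/107/143', '17/109/141', '18/113/108', '16/71/86', '30/3/78', '90/3/101', '150/5/97', '0/7/78', '12/16/78', '0/7/75', '10/10/77', '19/21/99', '12/23/144', '9/23/143', '13/22/141', '10/22/141', '12/24/141', '7/24/141', '3/18/138', '11/20/139', '11/27/134']
```

Request:
{"method": "play_rows", "body": {"plan": [{"grip": -1,"travel": [0,0,0.001],"delta_rot": [0,0,0]},{"grip": -1,"travel": [0,0,0.001],"delta_rot": [0,0,0]},{"grip": -1,"travel": [0,0,0.001],"delta_rot": [0,0,0]},{"grip": -1,"travel": [0,0,0.001],"delta_rot": [0,0,0]},{"grip": -1,"travel": [0,0,0.001],"delta_rot": [0,0,0]},{"grip": -1,"travel": [0,0,0.001],"delta_rot": [0,0,0]}]}}

```text
clock: 23.33
tool_pos: [0.6094, 0.0219, 0.2104]
orientation: [3.142, 0.0, 2.614]
ft_force: [-0.5, -0.0, -1.5]
grip_width: 0.279
```

Run:
```python
from h import *
o,s=cam("scene"); a=np.linspace(0,2*np.pi,73); p=np.array(o["tool_pos"]); z=p[2]-.025
hsv=cv2.cvtColor(s["color"],cv2.COLOR_RGB2HSV); q=proj(o,s,np.c_[p[0]+.07*np.cos(a),p[1]+.07*np.sin(a),a*0+z])
for u in (280,288,296,304,312):
    f=q[(abs(q[:,0]-u)<2)]; seen=max(v for v in range(205,240) if 12<=hsv[v,u,0]<=20 and hsv[v,u,1]>80)
    print(u,"pred lower edge",f[:,1].max().round(1),"seen",seen)
print(p,o["orientation"],np.abs(o["qd"]).max(),o["ft_force"],o["grip_width"]*92)
print(finish_job())
```

```text
280 pred lower edge 228.1 seen 225
288 pred lower edge 230.3 seen 228
296 pred lower edge 230.7 seen 229
304 pred lower edge 229.6 seen 227
312 pred lower edge 226.5 seen 224
[0.60943466 0.02193933 0.21041623] [3.14153990e+00 5.24014180e-05 2.61374742e+00] 0.0014610819366334261 [-0.50977265 -0.01431783 -1.47624679] 25.708687705641033
the job is handed in; nothing more can be done
None
```

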